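Trim the load-cell amplifier with the tuning tool

TASK

Set the trimmer of the hardness tester's load-cell amplifier, the small box with the orange ring: take the yellow plastic tuning tool from its stand, seat its blade in the slot of the white screw and turn the screw with it until the red pointer stands at the wide white mark on the ring. Then hang the tool upright in its stand again, let go, and leave the screw of the blue-ringed amplifier as it is.

Things in the scene. Friction and masses are not known exactly. Their poses are not given: they have to be found in the camera images.
- tuning_tool: Yellow plastic tuning tool, 50 g, 128 mm, upright, blade down. Origin: blade tip; own z up the tool. White blade 16 mm wide along own x, 3 mm thick along y, 15 mm long; round shank 15 mm across; black collar 40 mm across, its underside 62 mm above the tip; handle 67 to 128 mm above the tip, 22 mm along x, 14 mm along y: grip across the 14 mm (close along own y), about 100 mm above the tip.
- stand_hole (a point): Centre of the round 28 mm hole in the top face of the fixed tool stand's aluminium plate (80 x 70 mm, 6 mm thick, top 75 mm above the bench). Own z up. The tool's shank hangs in it with the collar lying on the plate, the blade tip then 62 mm below this point. Any heading of the tool fits.
- orange_slot (a point): Slot centre at the top face of the white screw (28 mm across) on the fixed grey box with the orange ring, 47.5 mm above the bench. Turns with the screw: the slot runs along own x across the head, the red pointer points along own -x, z up. Slot 8 mm deep, 11 mm wide at the top, narrowing to 4.5 mm in its lowest 3 mm. Box 80 x 64 mm, 34 mm high, ring flat on it.
- orange_screw (a joint): That screw's angle, rad: 0 with its red pointer at the wide white mark on the orange ring (at the box's side facing the robot); grows counter-clockwise seen from above. Starts at +0.6 to +1.1, stops at +-1.5, stays where left, takes about 0.04 N m. The blade has some 5 degrees of play each way in the slot.
- blue_pointer (a point): Tip of the red pointer, 20 mm from the screw's axis and 38 mm above the bench, on the second amplifier, an equal box with a blue ring. This screw is to be left alone.
Mind the look-alikes: they are no part of the job. Of the things that look like the tuning_tool, the middle-sized one is meant.

How it is judged:
By the outcome, as a careful person would: the job done as asked, in the order asked, and still so for the second after the job is handed in, with the robot touching nothing.
It also fails if it takes over 61 s, if anything falls off the work surface, if the arm or the gripper's body presses on something with over 40 N, if the wrist force passes 120 N, or if a joint passes its speed limit or range.

ROBOT

A 6-joint arm with a two-finger parallel gripper is mounted at the origin on a cart in front of the work surface, level with it; the furniture and walls round the work are solid. World frame = base frame: x ahead of the robot, y to its left, z up, the work surface at z = 0. Lengths are in m, angles in rad, forces in N, time in s.
With the tool pointing down it reaches from about 0.275 to 0.85 m from the base axis. Payload 19 kg.
Tool frame: the origin (TCP) lies at the very end of the fingers, on their centre line; the grasp point (between the pads) lies 19 mm behind it; z points along the fingers, x is the direction in which the jaws open and shut, and the axes are right-handed (so a half turn about z gives the same grasp; the last joint's range is limited). The gripper opens to 85 mm and grips with 20 to 120 N. Pads are 22 mm wide; open, the fingers measure 114 mm over their backs; the gripper's body (76 mm by 85 mm) begins 54 mm behind the grasp point. The pads swing forward as they close: fully open they stand 13 mm farther back than shut.
Start: joints at [1.006, 0.15, 1.437, -0, 1.554, -0.134], TCP at [0.24, 0.522, 0.231] pointing down, gripper open.
Joint ranges: [-2.8, 2.8], [-0.68, 2.1], [0.12, 2.68], [-1.39, 4.53], [0.16, 2.79], [-2.81, 2.81]. Speed limits (rad/s): [1.89, 1.89, 2.22, 3.01, 3.01, 3.01].

INTERFACE

Orientations are given as a rotation vector (axis times angle).
In Python, from workcell import monitor, viewer, workorder gives the robot as it stands.
- The arm moves only by the tool apply_moves, never from a script. Its argument "increments" is a list of rows, each a list of 6 numbers: the shift along the tool's x, y, z in cm, then the turn, a rotation vector about the tool's x, y, z in degrees. A call has 1 to 8 rows; each row shifts and turns the commanded pose from where the row before left it, along the tool's axes as they then stand; what a row does not reach is not made up. A row lasts 1/12 s, in which the tool goes at most 41.7 mm and 7.16 degrees, less where a joint would pass 70% of its speed; a pose out of reach is approached as far as the arm can. A call with a gripper value outside its range is refused whole. "claw" is the finger opening in cm, from 0 to 8.54, set as the call begins (left out, the last holds). The fingers move at their own pace and stop on an object; "newtons" is the grip in N (left out, the last holds). Time passes only in rows, so rows that do not move let the fingers close. It gives the time, the measured TCP pose, the force and the opening at its end, in the units of the state.
- monitor.state(): the state, without advancing time (a new reading comes with each control period).
- viewer.snapshot(name): name is "scene" or "top" or "wrist"; returns a dict with "color" (480x640x3 uint8, blue, green, red), "camera_matrix" (3x3 intrinsics, pixels), "position" and "attitude" of the camera in the world. Camera axes: x right, y down, z forward; pixel columns grow to the right and rows downward; lengths in m; the calibration is good to about 2 mm. A picture is of the moment at which its call begins. There is no depth.
- workorder.sign_off(): hands the job in, once; it reports no verdict.
The state is a dict: "clock": time; "q": joint angles; "dq": joint speeds; "tau": joint torques, N m; "ee_pos": TCP position; "ee_rot": TCP orientation; "ft_force": force on the tool from outside, world axes, zero at the start; "ft_torque": the same for the moment, N m; "finger_gap": opening from 0.0 (shut) to 1.0 (fully open).
Only numpy, scipy, OpenCV 4.12 (cv2) and the standard library are available. Lean on these libraries where they do the work, as an engineer would, in place of code of your own. Each camera call takes 0.05 s, during which the arm holds its last target.

## Working session

There is one attempt and no reset: what is moved stays moved. The work goes in short steps, Python scripts to look and compute and a tool call to move; the robot and the scene stay as the last step left them, time stands still between calls to the robot, and variables do not carry over. Pictures are saved under pics/ and viewed, and the job is handed in when it is done.

Besides the shell and the picture viewer there is one more tool, called after "Call:" in YAML: its name, and indented under it one key for each argument. apply_moves: Moves the arm, as the interface text tells. Its arguments: {"type":"object","properties":{"increments":{"type":"array","items":{"type":"array","items":{"type":"number"}}},"claw":{"type":"number"},"newtons":{"type":"number"}},"required":["increments"]}

```bash
ls; mkdir -p pics; cat > h.py <<'E'
import numpy as np, cv2, pickle
from scipy.spatial.transform import Rotation as R
from workcell import monitor, viewer, workorder
def snap(name,tag):
    s=viewer.snapshot(name); cv2.imwrite(f'pics/{tag}.png',s['color']); pickle.dump(s,open(f'pics/{tag}.pkl','wb')); return s
def att(s):
    a=np.array(s['attitude'],float)
    return a if a.shape==(3,3) else R.from_rotvec(a).as_matrix() if a.size==3 else R.from_quat(a).as_matrix()
def load(tag): return pickle.load(open(f'pics/{tag}.pkl','rb'))
def ray(s,u,v):
    d=att(s)@np.linalg.inv(np.array(s['camera_matrix']))@np.array([u,v,1.]); return np.array(s['position'],float),d/np.linalg.norm(d)
def onz(s,u,v,z):
    p,d=ray(s,u,v); return p+d*(z-p[2])/d[2]
def tri(*obs):
    A=np.zeros((3,3));b=np.zeros(3);L=[]
    for s,u,v in obs:
        p,d=ray(s,u,v);M=np.eye(3)-np.outer(d,d);A+=M;b+=M@p;L.append((p,d))
    x=np.linalg.solve(A,b); return x,[float(np.linalg.norm((np.eye(3)-np.outer(d,d))@(x-p))) for p,d in L]
def proj(s,P):
    c=att(s).T@(np.array(P)-np.array(s['position'],float)); k=np.array(s['camera_matrix'])@c; return k[:2]/k[2]
def crop(tag,u0,v0,u1,v1,f,out):
    im=cv2.imread(f'pics/{tag}.png')[v0:v1,u0:u1]; im=cv2.resize(im,None,fx=f,fy=f,interpolation=cv2.INTER_CUBIC); cv2.imwrite(f'pics/{out}.png',im)
E
python3 - <<'E'
from h import *
for n in ['scene','top','wrist']:
    s=snap(n,n+'0'); print(n,s['position'],s['attitude'],s['camera_matrix'])
print(monitor.state())
E
```

```text
pics
scene [0.25918575 0.4136218  0.73401623] [-0.67042149  2.71335002 -1.01154524] [[567.13612092   0.         328.92204897]
 [  0.         567.13612092 229.71676036]
 [  0.           0.           1.        ]]
top [ 0.3968613  -0.09174496  0.90597245] [-2.16955337  2.15809996 -0.16388465] [[511.74142489   0.         321.14762078]
 [  0.         511.74142489 236.60633446]
 [  0.           0.           1.        ]]
wrist [0.17880384 0.55079151 0.37400619] [2.44515702 1.56850472 0.21275216] [[393.30102268   0.         316.15215769]
 [  0.         393.30102268 237.43062958]
 [  0.           0.           1.        ]]
{'clock': 0.15, 'q': array([ 1.00601113e+00,  1.50875189e-01,  1.43784810e+00,  4.50697289e-06,
        1.55379260e+00, -1.33992672e-01]), 'dq': array([-0.00046345, -0.00211736, -0.00345225,  0.0003572 , -0.00084482,
        0.0012641 ]), 'tau': array([ 1.42767123e-03, -7.13401294e+01, -5.71038795e+01, -1.73856333e-04,
        7.24137193e-03, -1.54996894e-05]), 'ee_pos': array([0.24003038, 0.52230571, 0.23082964]), 'ee_rot': array([ 2.64458171e+00,  1.69510065e+00, -1.31736692e-03]), 'ft_force': array([-0.71166421, -0.60668159, -0.68480191]), 'ft_torque': array([-0.02122836, -0.03258256, -0.02836593]), 'finger_gap': 1.0037938606586436}
```

View pics/scene0.png

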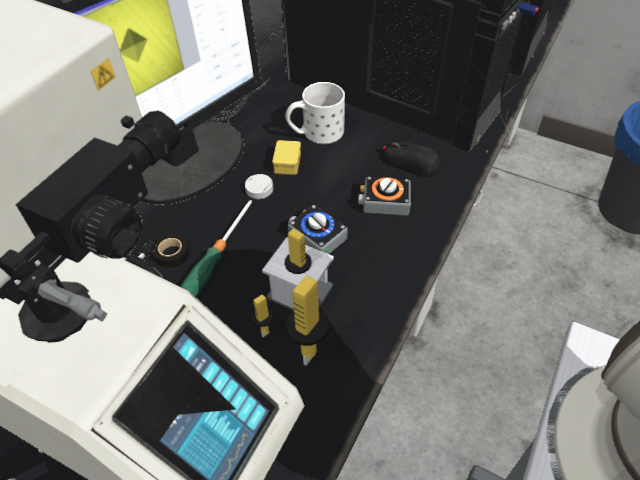

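View pics/top0.png

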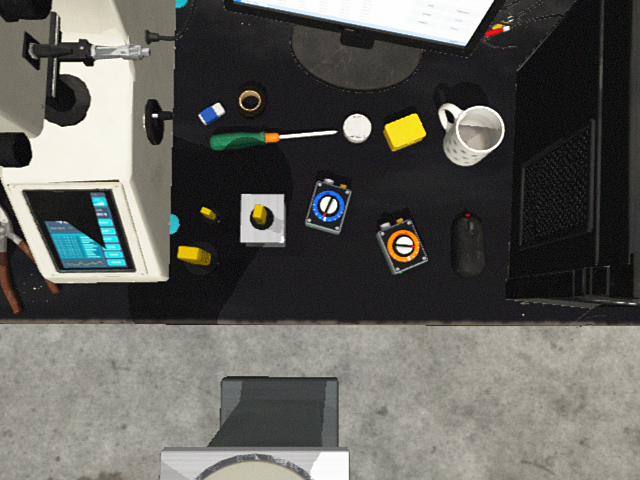

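View pics/wrist0.png

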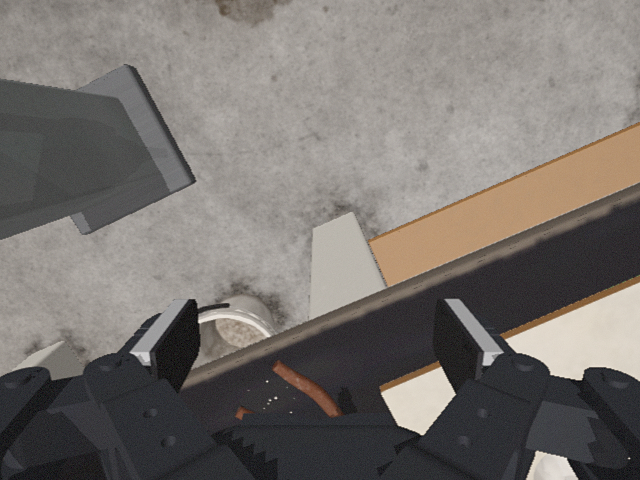

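```bash
python3 - <<'E'
from h import *
crop('scene0',230,160,430,370,4,'c1'); crop('top0',160,160,460,290,2.66,'c2')
crop('top0',225,170,360,260,5.8,'c3'); crop('top0',360,195,460,285,6,'c4')
E
```

```text
(no output)
```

View pics/c1.png

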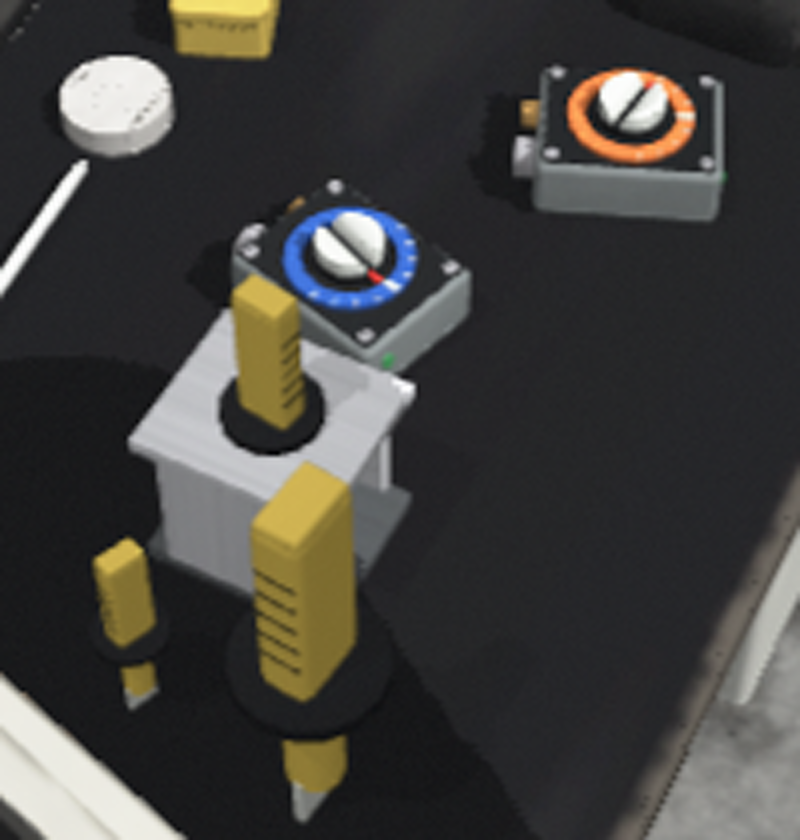

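View pics/c3.png

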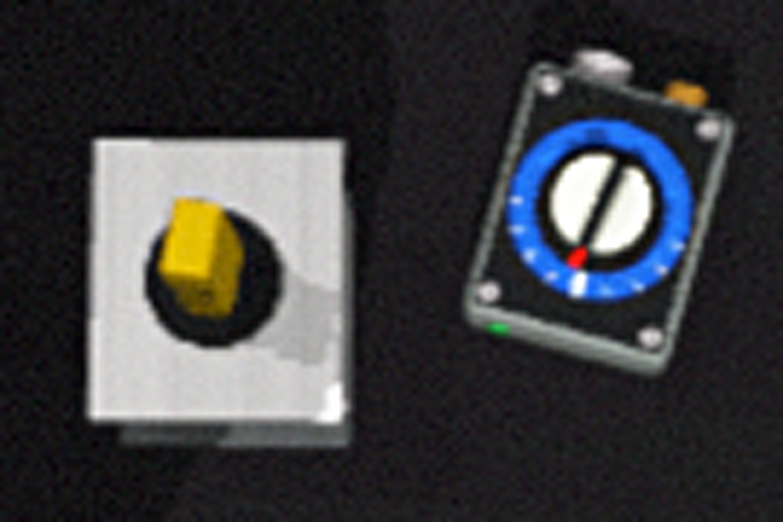

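View pics/c4.png

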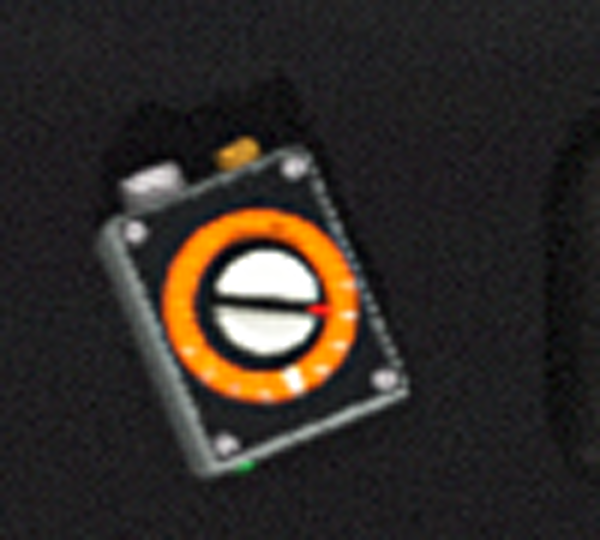

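```bash
python3 - <<'E'
from h import *
t=load('top0');c=load('scene0')
f=lambda u,v:(c,230+u/4,160+v/4); a=lambda u,v:(t,225+u/5.8,170+v/5.8); b=lambda u,v:(t,360+u/6,195+v/6)
for n,x in dict(collar=(f(272,410),a(213,278)),htop=(f(267,298),a(193,237)),orange=(f(634,101),b(265,302)),blue=(f(350,244),a(602,204)),bigtop=(f(300,505),(t,189,253))).items(): print(n,tri(*x))
print('stand corners',[onz(t,225+u/5.8,170+v/5.8,.075).round(4) for u,v in((93,140),(345,140),(88,420),(345,420))])
print('collar z',onz(*a(213,278),.080))
print('slot',onz(*b(265,302),.0475))
ps=onz(*b(215,300),.0475)-onz(*b(316,306),.0475); print('slot dir',np.degrees(np.arctan2(ps[1],ps[0])))
pm=onz(*b(293,382),.034)-onz(*b(265,302),.0475);print('mark dir',np.degrees(np.arctan2(pm[1],pm[0])))
for nm,P in dict(k1=(240,170),k2=(270,280),k3=(165,280)).items(): print(nm,onz(t,*P,0))
E
```

```text
collar (array([ 0.53532299, -0.01174148,  0.07833757]), [8.850583737293463e-05, 8.850583737301222e-05])
htop (array([ 0.53523291, -0.01251734,  0.1406707 ]), [0.0005707183524380046, 0.0005707183524380613])
orange (array([ 0.49498548, -0.25089996,  0.04571528]), [0.0005690662196574526, 0.0005690662196574069])
blue (array([ 0.56398831, -0.1226546 ,  0.04430262]), [0.00012350653190154083, 0.00012350653190151817])
bigtop (array([0.46751926, 0.08062085, 0.17904133]), [0.00017441660221455217, 0.00017441660221445183])
stand corners [array([0.5755, 0.0234, 0.075 ]), array([ 0.5761, -0.0482,  0.075 ]), array([0.4953, 0.0229, 0.075 ]), array([ 0.4957, -0.0492,  0.075 ])]
collar z [ 0.53512978 -0.01187263  0.08      ]
slot [ 0.49533008 -0.25041759  0.0475    ]
slot dir 86.94921880164387
mark dir -154.68119414800077
k1 [0.63615718 0.03676981 0.        ]
k2 [ 0.43778444 -0.02078819  0.        ]
k3 [0.43688805 0.16311943 0.        ]
```

```bash
cat >> h.py <<'E'
def down(h):
    h=np.radians(h); x=np.array([np.cos(h),np.sin(h),0]); z=np.array([0,0,-1.]); return np.column_stack([x,np.cross(z,x),z])
def plan(wps,vmax=3.8,wmax=6.5,start=None):
    """wps: list of (pos m, heading deg); prints rows"""
    st=monitor.state(); 
    p,Q=(np.array(st['ee_pos']),R.from_rotvec(st['ee_rot'])) if start is None else start
    rows=[]
    for P,h in wps:
        P=np.array(P); T=R.from_matrix(down(h)); dr=(Q.inv()*T).as_rotvec()
        n=max(1,int(np.ceil(max(np.linalg.norm(P-p)*100/vmax,np.degrees(np.linalg.norm(dr))/wmax))))
        p0=p.copy();Q0=Q
        for i in range(1,n+1):
            tp=p0+(P-p0)*i/n; tq=Q0*R.from_rotvec(dr*i/n)
            rw=np.r_[Q.inv().apply(tp-p)*100,np.degrees((Q.inv()*tq).as_rotvec())].round(2)
            rows.append(rw.tolist()); p=p+Q.apply(rw[:3]/100); Q=Q*R.from_rotvec(np.radians(rw[3:]))
    for i in range(0,len(rows),8): print(rows[i:i+8])
    return rows
def head(rv):
    M=R.from_rotvec(rv).as_matrix(); return np.degrees(np.arctan2(M[1,0],M[0,0])),np.degrees(np.arccos(-M[2,2]))
E
python3 - <<'E'
from h import *
plan([((.27,.40,.31),68),((.30,.10,.31),74),((.40,-.05,.31),78)])
E
```

```text
[[-2.47, 1.96, -1.98, -0.0, 0.01, -0.67], [-2.49, 1.93, -1.97, -0.0, 0.02, -0.67], [-2.51, 1.9, -1.98, -0.01, 0.01, -0.67], [-2.53, 1.87, -1.98, 0.0, 0.01, -0.67], [-3.34, 1.75, -0.0, 0.0, 0.0, -0.75], [-3.36, 1.71, -0.0, 0.0, 0.0, -0.75], [-3.38, 1.66, -0.0, 0.0, 0.0, -0.75], [-3.4, 1.62, -0.0, 0.0, 0.0, -0.75]]
[[-3.42, 1.58, -0.0, 0.0, 0.0, -0.75], [-3.45, 1.53, -0.0, 0.0, 0.0, -0.75], [-3.46, 1.48, -0.0, 0.0, 0.0, -0.75], [-3.48, 1.44, -0.0, 0.0, 0.0, -0.75], [-2.33, 2.75, -0.0, 0.0, 0.0, -0.8], [-2.37, 2.72, -0.0, 0.0, 0.0, -0.8], [-2.41, 2.68, -0.0, 0.0, 0.0, -0.8], [-2.45, 2.65, -0.0, 0.0, 0.0, -0.8]]
[[-2.48, 2.62, -0.0, 0.0, 0.0, -0.8]]
```

Call:
apply_moves:
  increments:
    - [-2.5,1.9,-2,0,0,-0.7]
    - [-2.5,1.9,-2,0,0,-0.7]
    - [-2.5,1.9,-2,0,0,-0.7]
    - [-2.5,1.9,-2,0,0,-0.7]
    - [-3.4,1.7,0,0,0,-0.8]
    - [-3.4,1.7,0,0,0,-0.8]
    - [-3.4,1.7,0,0,0,-0.8]
    - [-3.4,1.6,0,0,0,-0.8]

```text
clock: 0.82
ee_pos: [0.2838, 0.2479, 0.3111]
ee_rot: [2.551, 1.833, 0.0]
ft_force: [1.0, -0.8, 1.0]
finger_gap: 0.999
```

Call:
apply_moves:
  increments:
    - [-3.4,1.6,0,0,0,-0.8]
    - [-3.4,1.5,0,0,0,-0.8]
    - [-3.4,1.5,0,0,0,-0.8]
    - [-3.4,1.4,0,0,0,-0.8]
    - [-2.3,2.7,0,0,0,-0.8]
    - [-2.4,2.7,0,0,0,-0.8]
    - [-2.4,2.7,0,0,0,-0.8]
    - [-2.4,2.7,0,0,0,-0.8]

```text
clock: 1.48
ee_pos: [0.3819, -0.0159, 0.3114]
ee_rot: [2.447, 1.969, 0.001]
ft_force: [0.1, 0.4, -0.4]
finger_gap: 0.999
```

```bash
python3 - <<'E'
from h import *
s=snap('wrist','w1'); st=monitor.state(); print(st['ee_pos'],head(st['ee_rot']),st['clock'],s['position'],st['ft_force'])
E
```

```text
[ 0.38460619 -0.01972707  0.310369  ] (np.float64(77.60627297180184), np.float64(0.0984175926968351)) 1.5333 [ 0.31591964 -0.001332    0.45462993] [-2.46384882 -0.74437502 -7.25337509]
```

View pics/w1.png

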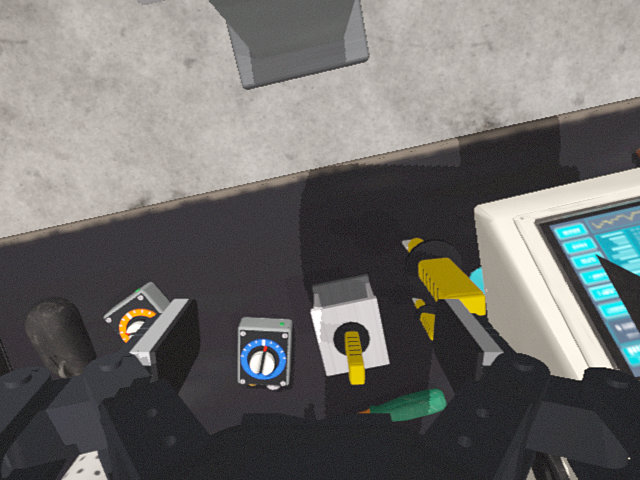

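```bash
python3 - <<'E'
from h import *
plan([((.60,-.10,.29),78)])
E
```

```text
[[-0.46, 3.25, 0.29, -0.0, 0.01, -0.06], [-0.46, 3.25, 0.29, -0.01, 0.02, -0.05], [-0.47, 3.25, 0.29, -0.0, 0.01, -0.06], [-0.47, 3.25, 0.29, -0.01, 0.01, -0.06], [-0.47, 3.25, 0.29, -0.0, 0.02, -0.05], [-0.47, 3.25, 0.29, -0.01, 0.01, -0.06], [-0.48, 3.25, 0.29, -0.0, 0.01, -0.05]]
```

Call:
apply_moves:
  increments:
    - [-0.5,3.25,0.3,0,0,0]
    - [-0.5,3.25,0.3,0,0,0]
    - [-0.5,3.25,0.3,0,0,0]
    - [-0.5,3.25,0.3,0,0,0]
    - [-0.5,3.25,0.3,0,0,0]
    - [-0.5,3.25,0.3,0,0,0]
    - [-0.5,3.25,0.3,0,0,0]
    - [0,0,0,0,0,0]

```text
clock: 2.2
ee_pos: [0.5996, -0.0986, 0.2867]
ee_rot: [-2.446, -1.966, 0.004]
ft_force: [-1.6, 0.1, -0.6]
finger_gap: 1.001
```

```bash
python3 - <<'E'
from h import *
s=snap('wrist','w2'); st=monitor.state(); print(st['ee_pos'],head(st['ee_rot']),st['clock'],s['position'],st['ft_force'])
E
```

```text
[ 0.59775879 -0.0976545   0.28762961] (np.float64(77.6073127936861), np.float64(0.22505070484671597)) 2.25 [ 0.53424831 -0.08406673  0.43022873] [-0.40459031  0.98947806 -0.32568013]
```

View pics/w2.png

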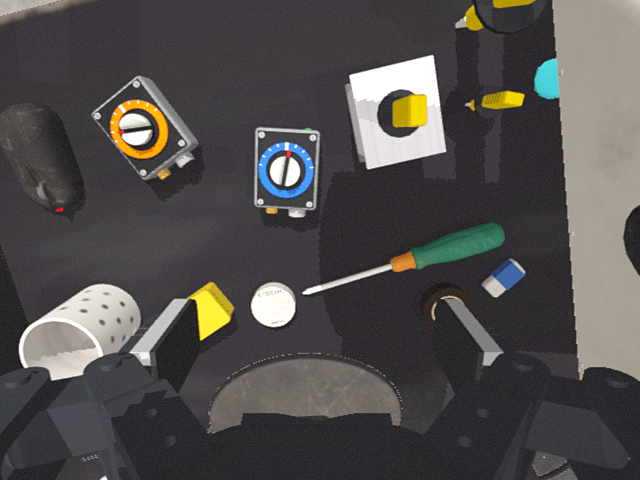

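```bash
python3 - <<'E'
from h import *
crop('w2',340,50,450,175,4.8,'d1'); crop('w2',85,70,205,185,5,'d2'); crop('w2',240,110,335,225,5,'d3')
E
```

```text
(no output)
```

View pics/d1.png

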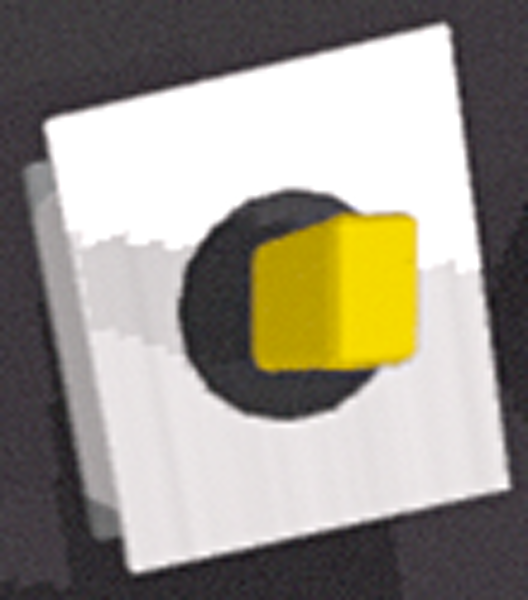

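View pics/d2.png

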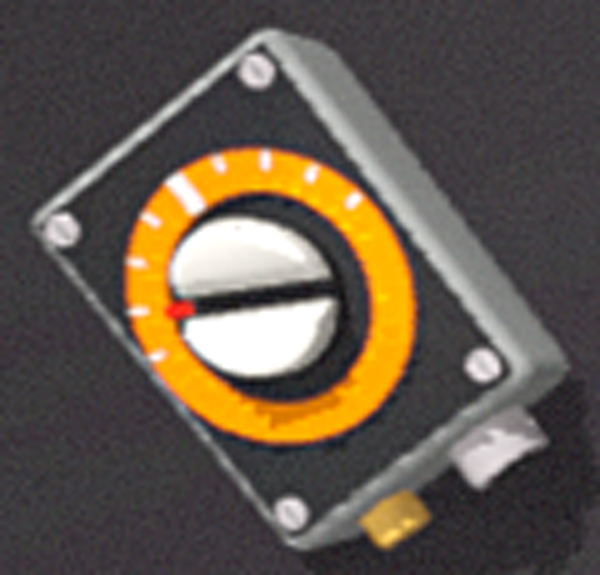

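```bash
python3 - <<'E'
from h import *
t=load('top0');c=load('scene0');w=load('w2')
f=lambda u,v:(c,230+u/4,160+v/4); a=lambda u,v:(t,225+u/5.8,170+v/5.8); b=lambda u,v:(t,360+u/6,195+v/6)
d1=lambda u,v:(w,340+u/4.8,50+v/4.8); d2=lambda u,v:(w,85+u/5,70+v/5)
print('collar',tri(f(272,410),a(213,278),d1(291,304)),onz(*d1(291,304),.080))
print('htop',tri(f(267,298),a(193,237),d1(378,290)),onz(*d1(378,290),.141))
print('orange',tri(f(634,101),b(265,302),d2(253,297)),onz(*d2(253,297),.0475))
hd=lambda p,q:np.degrees(np.arctan2(*(p-q)[[1,0]]))
z=.141
cs=[onz(*d1(*x),z) for x in((345,213),(413,215),(415,362),(340,365))]
print('handle long',hd(cs[0],cs[3]),hd(cs[1],cs[2]),'short',hd(cs[1],cs[0]),hd(cs[2],cs[3]),[np.linalg.norm(cs[i]-cs[i-1]) for i in range(4)])
pc=[onz(*d1(*x),.075) for x in((47,120),(447,27),(510,488),(133,572))]; print('plate ctr',np.mean(pc,0))
O=onz(*d2(253,297),.0475)
print('slot',hd(onz(*d2(340,287),.0475),onz(*d2(190,306),.0475)),hd(onz(*d2(335,290),.0475),onz(*d2(180,308),.0475)))
print('pointer',hd(onz(*d2(172,312),.038),O), 'mark',hd(onz(*d2(185,193),.035),O))
S=[onz(*d2(*x),.034) for x in((257,70),(64,230),(483,366),(291,512))]
print('box long',hd(S[0],S[2]),hd(S[1],S[3]),'short',hd(S[0],S[1]),hd(S[2],S[3]),'ctr',np.mean(S,0))
T=[onz(*b(*x),.034) for x in((135,232),(295,166),(228,445),(385,378))]
print('top box long',hd(T[2],T[0]),hd(T[3],T[1]),'short',hd(T[0],T[1]),hd(T[2],T[3]),np.mean(T,0))
E
```

```text
collar (array([ 0.53572889, -0.01140903,  0.07848508]), [0.0006099559935465864, 0.00046085494843623066, 0.0010598641758822577]) [ 0.53658973 -0.0111065   0.08      ]
htop (array([ 0.53576271, -0.0120089 ,  0.14099777]), [0.0012949887750109295, 0.0003483358296180365, 0.001495718556760505]) [ 0.53697507 -0.0111031   0.141     ]
orange (array([ 0.49600281, -0.25154107,  0.04395879]), [0.001423302680253551, 0.0005270999205307927, 0.001435254136032733]) [ 0.49772997 -0.24953548  0.0475    ]
handle long 169.31000844062703 172.66837868212093 short 76.03704835486792 79.83252065627323 [np.float64(0.02113582077024879), np.float64(0.009846538216185224), np.float64(0.020508264830778684), np.float64(0.011032331911123785)]
plate ctr [ 0.53720574 -0.01138714  0.075     ]
slot 84.48676503704478 83.92935602191933
pointer -94.51671857648758 mark -152.17885816186893
box long -157.60528494394524 -157.5666905747167 short 112.99484357835864 112.36285364485784 ctr [ 0.49752624 -0.25127219  0.034     ]
top box long -157.0557395758822 -158.01290681285994 short 112.78189879921214 113.16565321282943 [ 0.49608082 -0.25166541  0.034     ]
```

```bash
python3 - <<'E'
from h import *
plan([((.536,-.0117,.21),79.5),((.536,-.0117,.095),79.5)],vmax=3)
E
```

```text
[[1.41, -1.57, 1.56, -0.04, -0.0, -0.38], [1.43, -1.56, 1.56, -0.05, -0.0, -0.38], [1.43, -1.55, 1.55, -0.04, -0.01, -0.38], [1.45, -1.55, 1.56, -0.05, 0.0, -0.37], [1.45, -1.53, 1.55, -0.04, -0.0, -0.38], [0.0, -0.0, 2.88, -0.0, -0.0, -0.0], [0.0, -0.0, 2.87, -0.0, -0.0, -0.0], [0.0, -0.0, 2.88, -0.0, -0.0, -0.0]]
[[0.0, -0.0, 2.87, -0.0, -0.0, -0.0]]
```

Call:
apply_moves:
  increments:
    - [1.42,-1.55,1.55,0,0,-0.4]
    - [1.43,-1.55,1.55,0,0,-0.4]
    - [1.43,-1.55,1.55,0,0,-0.4]
    - [1.44,-1.55,1.55,0,0,-0.4]
    - [1.45,-1.55,1.55,0,0,-0.3]
    - [0,0,1,0,0,0]
    - [0,0,0,0,0,0]
  claw: 5
  newtons: 30

```text
clock: 2.83
ee_pos: [0.5332, -0.0101, 0.2015]
ee_rot: [-2.412, -2.011, 0.002]
ft_force: [0.0, -0.1, 0.1]
finger_gap: 0.584
```

```bash
python3 - <<'E'
from h import *
s=snap('wrist','w3'); st=monitor.state(); print(st['ee_pos'],head(st['ee_rot']),st['clock'],st['finger_gap'])
print(proj(s,[.536,-.0117,.141]),proj(s,[.536,-.0117,.08]))
plan([((.536,-.0117,.095),79.5)],vmax=3)
E
```

```text
[ 0.53409757 -0.01078081  0.20279621] (np.float64(79.58546616815848), np.float64(0.02766316580626371)) 2.8833 0.5835191837087457
[313.9549811 261.9786087] [314.44832537 233.38562487]
[[-0.01, 0.05, 2.69, -0.01, 0.0, 0.02], [-0.02, 0.05, 2.7, -0.0, 0.01, 0.02], [-0.01, 0.06, 2.69, -0.01, 0.0, 0.02], [-0.01, 0.05, 2.7, -0.0, 0.0, 0.03]]
```

View pics/w3.png

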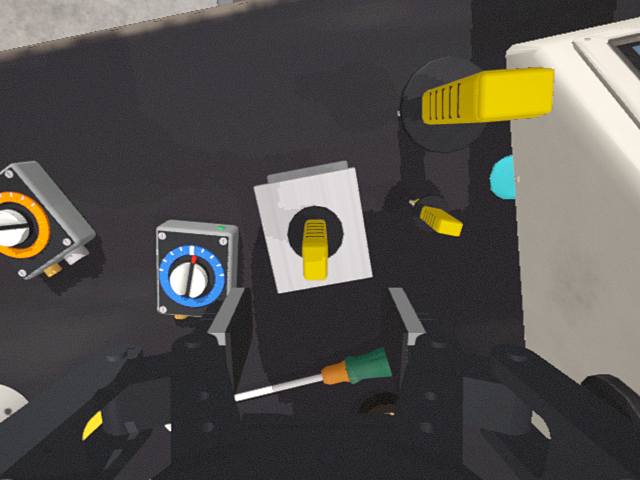

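Call:
apply_moves:
  increments:
    - [0,0.05,2.7,0,0,0]
    - [0,0.05,2.7,0,0,0]
    - [0,0.05,2.7,0,0,0]
    - [0,0.05,2.7,0,0,0]
    - [0,0,0,0,0,0]
    - [0,0,0,0,0,0]

```text
clock: 3.38
ee_pos: [0.5368, -0.0119, 0.0953]
ee_rot: [-2.415, -2.009, 0.001]
ft_force: [0.7, -0.3, 0.7]
finger_gap: 0.585
```

```bash
python3 - <<'E'
from h import *
s=snap('wrist','w4'); st=monitor.state(); print(st['ee_pos'],head(st['ee_rot']),st['clock'],st['finger_gap'],st['ft_force'])
crop('w4',160,160,480,440,2.4,'w4c')
E
```

```text
[ 0.53751406 -0.01195315  0.09652603] (np.float64(79.51805841481055), np.float64(0.07041121893654594)) 3.4333 0.5870552999854661 [0.43414326 0.26681196 0.88652224]
```

View pics/w4c.png

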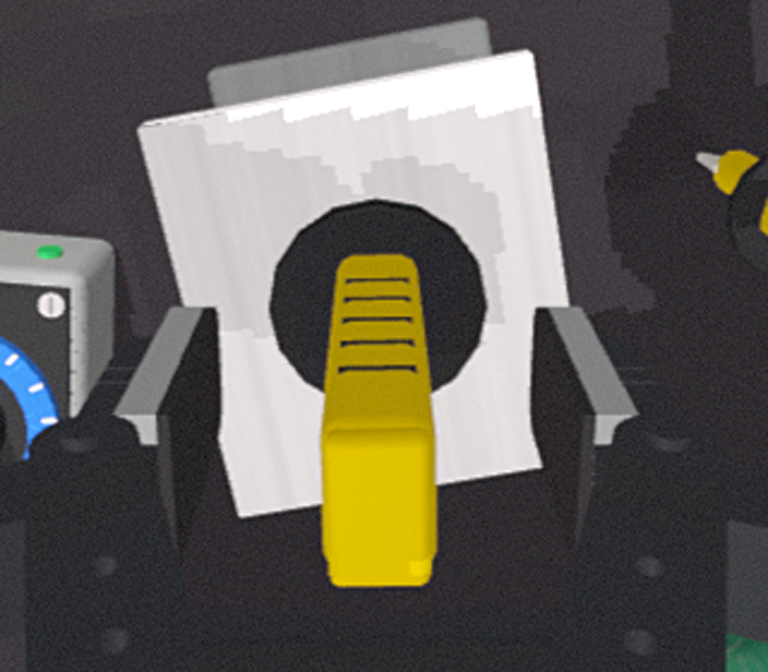

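Call:
apply_moves:
  increments:
    - [0,0,0,0,0,0]
    - [0,0,0,0,0,0]
    - [0,0,0,0,0,0]
    - [0,0,0,0,0,0]
    - [0,0,0,0,0,0]
    - [0,0,0,0,0,0]
    - [0,0,0,0,0,0]
    - [0,0,0,0,0,0]
  claw: 0.6
  newtons: 60

```text
clock: 4.1
ee_pos: [0.5373, -0.0116, 0.0963]
ee_rot: [2.413, 2.009, 0.002]
ft_force: [-1.1, 0.2, 8.2]
finger_gap: 0.156
```

```bash
python3 - <<'E'
from h import *
s=snap('wrist','w5'); st=monitor.state(); print(st['ee_pos'],head(st['ee_rot']),st['clock'],st['finger_gap'],st['ft_force'])
crop('w5',160,160,480,440,2.4,'w5c')
E
```

```text
[ 0.5373541  -0.01159614  0.09631343] (np.float64(79.54857710376115), np.float64(0.12660005813246242)) 4.15 0.15518251101141667 [-1.08914209 -0.15301804  8.53491036]
```

View pics/w5c.png

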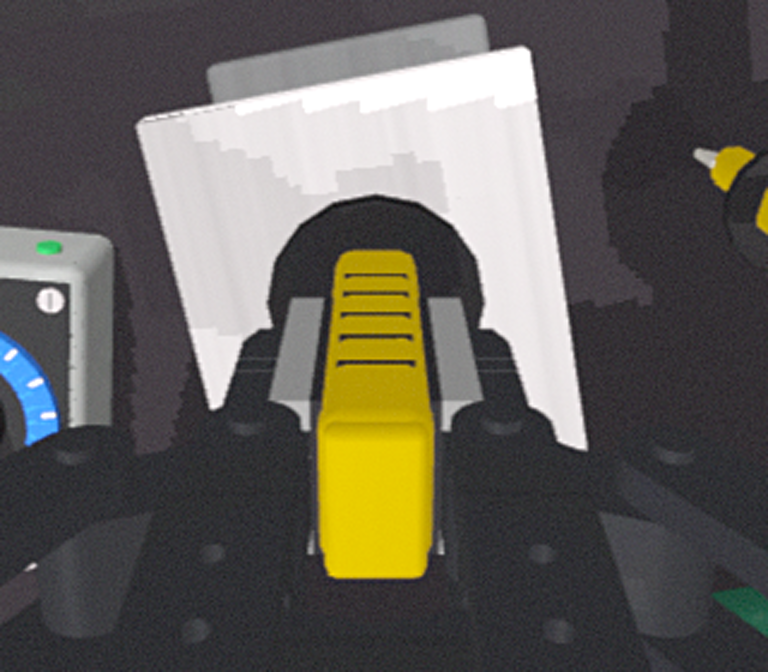

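```bash
python3 - <<'E'
from h import *
plan([((.5365,-.0116,.20),79.5),((.4965,-.251,.20),-5)])
E
```

```text
[[-0.01, -0.02, -3.46, 0.04, 0.0, 0.02], [-0.0, -0.02, -3.45, 0.04, 0.01, 0.01], [-0.01, -0.03, -3.46, 0.05, -0.0, 0.02], [-1.87, 0.03, 0.0, -0.0, 0.0, 6.5], [-1.85, 0.25, 0.0, -0.0, 0.0, 6.5], [-1.81, 0.45, 0.0, -0.0, 0.0, 6.5], [-1.75, 0.65, 0.0, -0.0, 0.0, 6.5], [-1.66, 0.85, 0.0, -0.0, 0.0, 6.5]]
[[-1.56, 1.03, 0.0, -0.0, 0.0, 6.5], [-1.43, 1.2, 0.0, -0.0, 0.0, 6.5], [-1.28, 1.36, 0.0, -0.0, 0.0, 6.5], [-1.12, 1.49, 0.0, -0.0, 0.0, 6.5], [-0.95, 1.61, 0.0, -0.0, 0.0, 6.5], [-0.76, 1.7, 0.0, -0.0, 0.0, 6.5], [-0.56, 1.78, 0.0, -0.0, 0.0, 6.5], [-0.36, 1.84, 0.0, -0.0, 0.0, 6.5]]
```

Lift slowly and straight first.

Call:
apply_moves:
  increments:
    - [0,0,-1,0,0,0]
    - [0,0,-2,0,0,0]
    - [0,0,-2.5,0,0,0]
    - [0,0,-2.5,0,0,0]
    - [0,0,-2.5,0,0,0]
    - [0,0,0,0,0,0]

```text
clock: 4.65
ee_pos: [0.5382, -0.0116, 0.2058]
ee_rot: [2.41, 2.006, 0.007]
ft_force: [0.7, -0.6, 0.3]
finger_gap: 0.155
```

Call:
apply_moves:
  increments:
    - [-1.87,0.03,0,0,0,6.5]
    - [-1.85,0.25,0,0,0,6.5]
    - [-1.8,0.45,0,0,0,6.5]
    - [-1.75,0.65,0,0,0,6.5]
    - [-1.65,0.85,0,0,0,6.5]
    - [-1.55,1.0,0,0,0,6.5]
    - [-1.45,1.2,0,0,0,6.5]
    - [-1.3,1.35,0,0,0,6.5]

```text
clock: 5.32
ee_pos: [0.5115, -0.1594, 0.2005]
ee_rot: [3.053, 0.739, 0.001]
ft_force: [0.8, -0.5, -0.5]
finger_gap: 0.157
```

Call:
apply_moves:
  increments:
    - [-1.1,1.5,0,0,0,6.5]
    - [-0.95,1.6,0,0,0,6.5]
    - [-0.75,1.7,0,0,0,6.5]
    - [-0.55,1.8,0,0,0,6.5]
    - [-0.35,1.85,0,0,0,6.5]
    - [0,0,0,0,0,0]
    - [0,0,0,0,0,0]

```text
clock: 5.9
ee_pos: [0.4968, -0.2513, 0.2002]
ee_rot: [3.139, -0.136, 0.0]
ft_force: [0.2, 1.7, -1.1]
finger_gap: 0.162
```

```bash
python3 - <<'E'
from h import *
s=snap('wrist','w6'); snap('top','t6');snap('scene','s6');st=monitor.state(); print(st['ee_pos'],head(st['ee_rot']),st['clock'],st['finger_gap'],st['ft_force'])
crop('t6',340,180,480,285,5.5,'t6c'); crop('s6',300,60,480,240,3.3,'s6c')
E
```

```text
[ 0.49709514 -0.25008312  0.20014019] (np.float64(-4.817760105428434), np.float64(0.012784835053108025)) 6.05 0.15436972341274893 [ 0.5357005  -0.36030984 -0.34099273]
```

View pics/w6.png

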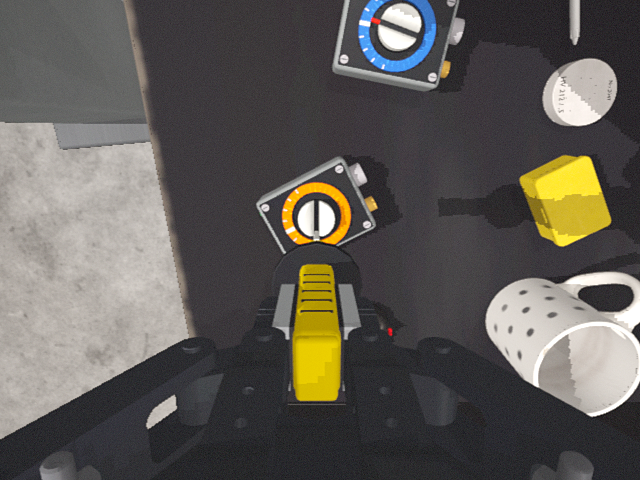

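View pics/s6c.png

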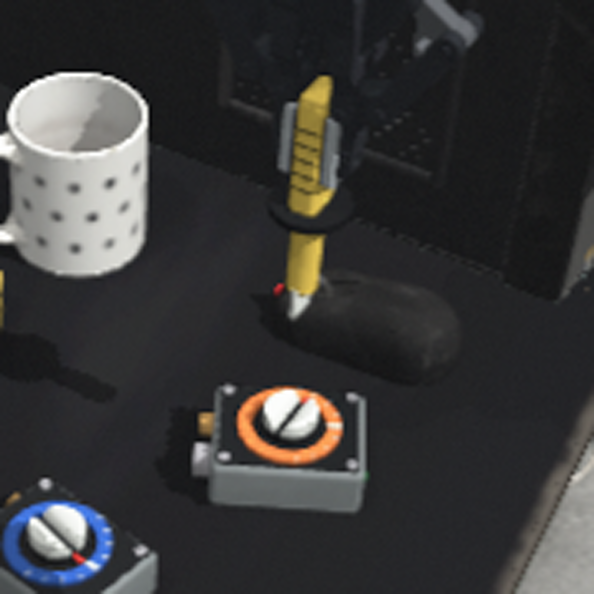

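```bash
python3 - <<'E'
from h import *
w=load('w6');c=load('s6');st=monitor.state();p=st['ee_pos']
print('tip pred scene crop',(proj(c,p-[0,0,.0833])-[300,60])*3.3)
for P in ([.4965,-.251,.0475],): print((proj(c,P)-[300,60])*3.3, proj(w,P))
crop('w6',240,140,400,270,5,'w6c')
E
```

```text
tip pred scene crop [297.57329108 309.81056891]
[288.65562008 409.61263074] [315.21000037 219.04420673]
```

View pics/w6c.png

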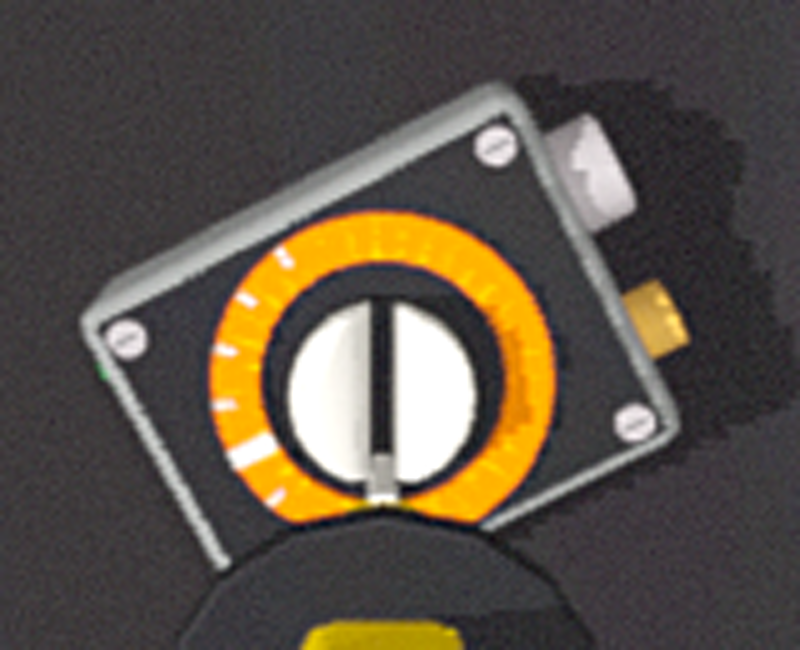

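View pics/t6c.png

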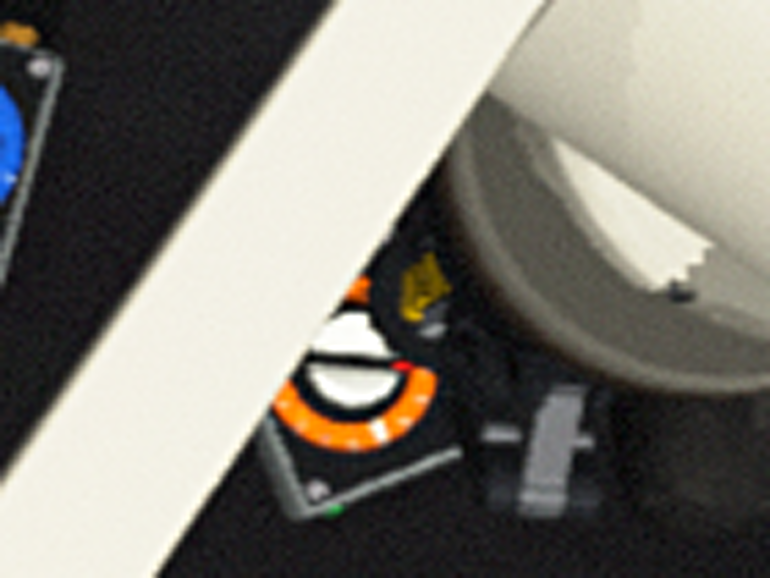

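```bash
python3 - <<'E'
from h import *
w=load('w6')
d=lambda u,v:(w,240+u/5,140+v/5)
hd=lambda p,q:np.degrees(np.arctan2(*(p-q)[[1,0]]))
print(att(w))
# ring: fit ellipse outer edge points at z .035
im=cv2.imread('pics/w6.png');hsv=cv2.cvtColor(im,cv2.COLOR_BGR2HSV)
m=cv2.inRange(hsv,(8,150,120),(24,255,255)); m[:,:270]=0;m[:,360:]=0;m[:160]=0;m[243:]=0
ys,xs=np.nonzero(m); P=np.array([onz(w,x,y,.035)[:2] for x,y in zip(xs,ys)])
c0=np.array([.4965,-.251]); 
from scipy.optimize import least_squares
# outer boundary: per angle max radius
def edge(c):
    a=np.degrees(np.arctan2(*(P-c).T[::-1]))//6; r=np.linalg.norm(P-c,axis=1); 
    return np.array([P[a==k][np.argmax(r[a==k])] for k in np.unique(a)])
E=edge(c0); s=least_squares(lambda q:np.linalg.norm(E-q[:2],axis=1)-q[2],[*c0,.028],loss='soft_l1',f_scale=.0005); C=s.x; print('ring centre',C)
for mk in((252,450),(270,442),(233,460)): print('mark',hd(onz(*d(*mk),.035)[:2],C[:2]))
print('mark line',hd(onz(*d(233,460),.035),onz(*d(270,442),.035)))
print('slot',hd(onz(*d(381,310),.0475),onz(*d(382,450),.0475)), onz(*d(381,393),.0475))
S=[onz(*d(*x),.034) for x in((496,146),(127,340),(635,423))]
print('box long',hd(S[1],S[0]),'short',hd(S[2],S[0]))
plan([((.4970,-.2512,.137),-4.8)],vmax=2)
E
```

```text
[[ 9.96297590e-01 -8.28794397e-02 -2.28497485e-02]
 [-8.59713000e-02 -9.59782568e-01 -2.67257101e-01]
 [ 2.19328545e-04  2.68232028e-01 -9.63354312e-01]]
ring centre [ 0.49716182 -0.25116067  0.02723173]
mark -155.2675490312959
mark -154.46118360123273
mark -155.44390207049628
mark line -158.46043188194656
slot 85.47412901719228 [ 0.49729064 -0.25071611  0.0475    ]
box long -157.23850262962748 short -67.34543798662891
[[-0.0, 0.03, 1.58, 0.0, -0.0, -0.0], [-0.0, 0.03, 1.58, 0.0, -0.01, -0.01], [-0.0, 0.02, 1.58, 0.0, 0.0, -0.0], [-0.0, 0.03, 1.57, 0.0, -0.0, -0.01]]
```

Call:
apply_moves:
  increments:
    - [0,0.03,1.6,0,0,0]
    - [0,0.03,1.6,0,0,0]
    - [0,0.02,1.6,0,0,0]
    - [0,0.02,1.5,0,0,0]
    - [0,0,0,0,0,0]
    - [0,0,0,0,0,0]

```text
clock: 6.55
ee_pos: [0.4969, -0.251, 0.1369]
ee_rot: [-3.138, 0.133, 0.001]
ft_force: [0.0, 0.7, -0.3]
finger_gap: 0.155
```

```bash
python3 - <<'E'
from h import *
s=snap('wrist','w7'); snap('scene','s7');st=monitor.state(); print(st['ee_pos'],head(st['ee_rot']),st['clock'],st['finger_gap'],st['ft_force'])
crop('w7',220,140,400,320,3.3,'w7c'); crop('s7',340,100,440,230,4.6,'s7c')
a=cv2.imread('pics/w7c.png');b=cv2.imread('pics/s7c.png');h=min(len(a),len(b));cv2.imwrite('pics/c7.png',cv2.resize(np.hstack([a[:h],b[:h]]),None,fx=.72,fy=.72) if 0 else np.hstack([a[:h,:400],b[:h,:400]]) )
E
```

```text
[ 0.49734647 -0.25163433  0.13804674] (np.float64(-4.8958735809532685), np.float64(0.07557833663176916)) 6.65 0.15722787846844985 [-0.14439245  0.04356086  0.36702347]
```

View pics/w7c.png

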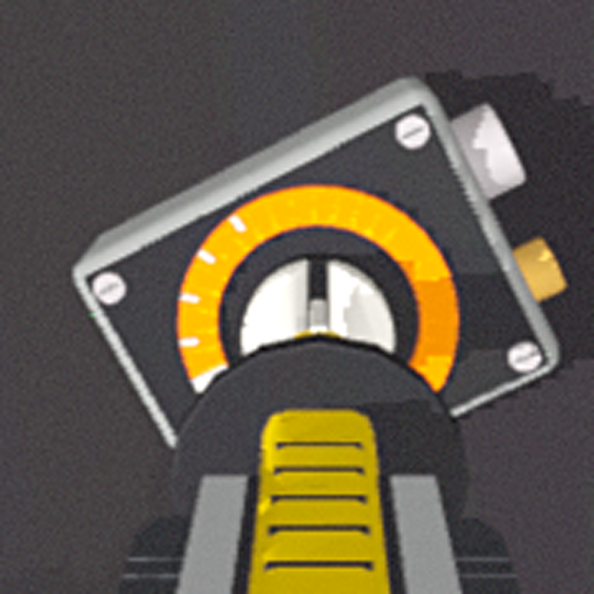

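View pics/s7c.png

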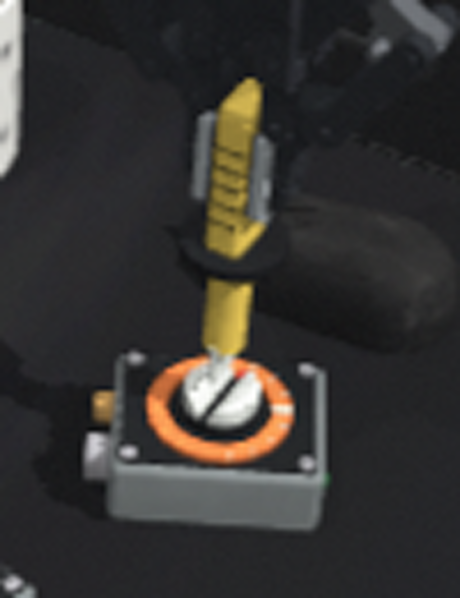

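```bash
python3 - <<'E'
from h import *
w=load('w7');c=load('s7');p=np.array([.4972,-.2513,0])
for n,z in dict(slot=.0475,tip=.054,bladetop=.069,collar=.116,htop=.182).items():
    q=p+[0,0,z]; y=np.array([0,.008,0]) if n in('tip','slot','bladetop') else 0
    print(n,'scene',[( (proj(c,q+k*y)-[340,100])*4.6).round(0) for k in(-1,0,1)],'wrist',[((proj(w,q+k*y)-[220,140])*3.3).round(0) for k in(-1,0,1)])
crop('s7',370,150,420,200,12,'s7d')
E
```

```text
slot scene [array([226., 373.]), array([217., 386.]), array([208., 399.])] wrist [array([321., 380.]), array([317., 339.]), array([314., 298.])]
tip scene [array([227., 360.]), array([218., 373.]), array([210., 387.])] wrist [array([321., 391.]), array([317., 349.]), array([314., 307.])]
bladetop scene [array([230., 331.]), array([221., 344.]), array([213., 357.])] wrist [array([321., 419.]), array([317., 375.]), array([313., 330.])]
collar scene [array([232., 248.]), array([232., 248.]), array([232., 248.])] wrist [array([317., 481.]), array([317., 481.]), array([317., 481.])]
htop scene [array([248.,  99.]), array([248.,  99.]), array([248.,  99.])] wrist [array([316., 774.]), array([316., 774.]), array([316., 774.])]
```

View pics/s7d.png

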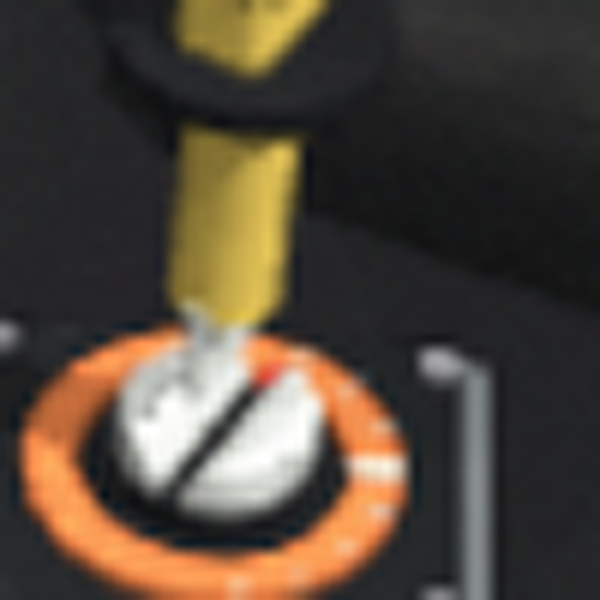

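Call:
apply_moves:
  increments:
    - [0,0,0.3,0,0,0]
    - [0,0,0.3,0,0,0]
    - [0,0,0.3,0,0,0]
    - [0,0,0.2,0,0,0]
    - [0,0,0,0,0,0]

```text
clock: 7.07
ee_pos: [0.4967, -0.2516, 0.1253]
ee_rot: [-3.138, 0.136, 0.001]
ft_force: [-0.3, -0.2, -1.2]
finger_gap: 0.155
```

Call:
apply_moves:
  increments:
    - [0,0,0.1,0,0,0]
    - [0,0,0.1,0,0,0]
    - [0,0,0,0,0,0]

```text
clock: 7.32
ee_pos: [0.4968, -0.2517, 0.1237]
ee_rot: [3.139, -0.136, -0.0]
ft_force: [0.4, 0.2, -0.2]
finger_gap: 0.159
```

```bash
python3 - <<'E'
from h import *
s=snap('wrist','w8'); snap('scene','s8');
for _ in range(1):
    st=monitor.state(); print(st['ee_pos'],head(st['ee_rot']),st['clock'],st['ft_force'],st['ft_torque'])
crop('w8',220,140,400,320,3.3,'w8c'); crop('s8',340,100,440,230,4.6,'s8c')
E
```

```text
[ 0.49686916 -0.25173957  0.12385811] (np.float64(-4.950800658602067), np.float64(0.007278954065855055)) 7.4167 [ 0.21191267  0.23097679 -0.90321879] [-0.02920688  0.01699792  0.03437245]
```

View pics/s8c.png

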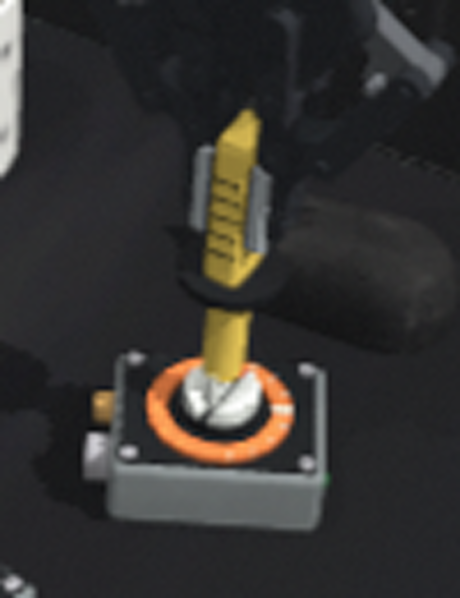

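View pics/w8c.png

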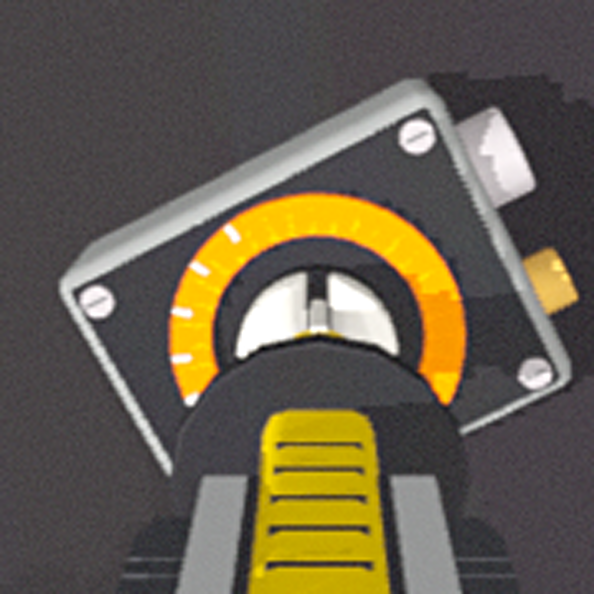

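Call:
apply_moves:
  increments:
    - [0,0,0.05,0,0,0]
    - [0,0,0.05,0,0,0]
    - [0,0,0,0,0,0]

```text
clock: 7.67
ee_pos: [0.4969, -0.2518, 0.1228]
ee_rot: [3.139, -0.136, 0.0]
ft_force: [-0.6, -0.3, 0.5]
finger_gap: 0.157
```

Call:
apply_moves:
  increments:
    - [0,0,0.05,0,0,4]
    - [0,0,0,0,0,5]
    - [0,0,0,0,0,5]
    - [0,0,0,0,0,5]
    - [0,0,0,0,0,5]
    - [0,0,0,0,0,5]
    - [0,0,0,0,0,0]

```text
clock: 8.25
ee_pos: [0.4968, -0.2517, 0.1227]
ee_rot: [3.002, -0.926, -0.0]
ft_force: [-2.6, 1.2, 5.2]
finger_gap: 0.156
```

```bash
python3 - <<'E'
from h import *
s=snap('wrist','w9'); snap('scene','s9');
st=monitor.state(); print(st['ee_pos'],head(st['ee_rot']),st['clock'],st['ft_force'],st['ft_torque'])
crop('w9',220,140,400,320,3.3,'w9c'); crop('s9',370,150,420,200,10,'s9c')
E
```

```text
[ 0.49679097 -0.25172218  0.12272707] (np.float64(-33.97434183232432), np.float64(0.011184731645284605)) 8.35 [-2.15845831  0.91657949  5.37367076] [0.30687496 0.65370251 0.02409481]
```

View pics/s9c.png

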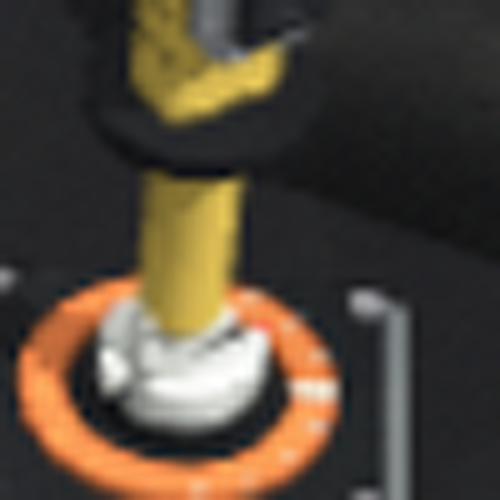

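View pics/w9c.png

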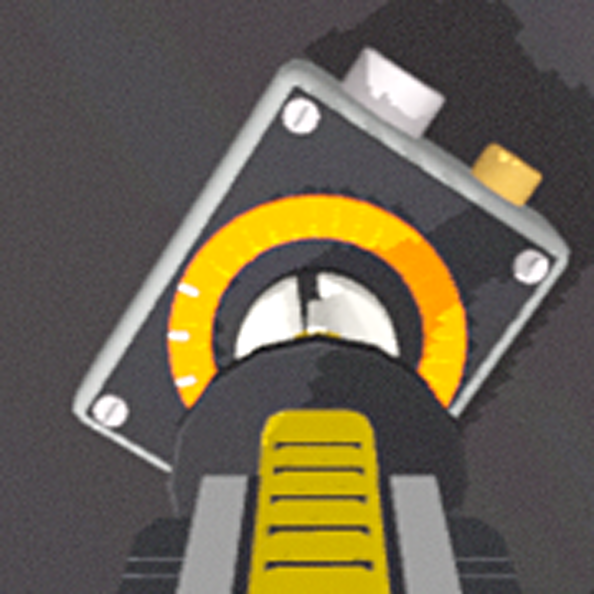

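Call:
apply_moves:
  increments:
    - [0,0,0,0,0,5]
    - [0,0,0,0,0,5]
    - [0,0,0,0,0,5]
    - [0,0,0,0,0,5]
    - [0,0,0,0,0,5]
    - [0,0,0,0,0,5]
    - [0,0,0,0,0,3]
    - [0,0,0,0,0,0]

```text
clock: 9.02
ee_pos: [0.4967, -0.2516, 0.1227]
ee_rot: [2.617, -1.738, -0.0]
ft_force: [-2.9, 1.7, 6.0]
finger_gap: 0.159
```

```bash
python3 - <<'E'
from h import *
s=snap('wrist','w10'); snap('scene','s10');
st=monitor.state(); print(st['ee_pos'],head(st['ee_rot']),st['clock'],st['ft_force'],st['ft_torque'])
crop('w10',220,140,400,320,3.3,'w10c'); crop('s10',370,150,420,200,10,'s10c')
E
```

```text
[ 0.49676456 -0.25162209  0.12273111] (np.float64(-66.9636298081155), np.float64(0.011167244266013525)) 9.1167 [-2.57698582  1.79176228  5.9289003 ] [0.53489115 0.74980633 0.04797386]
```

View pics/s10c.png

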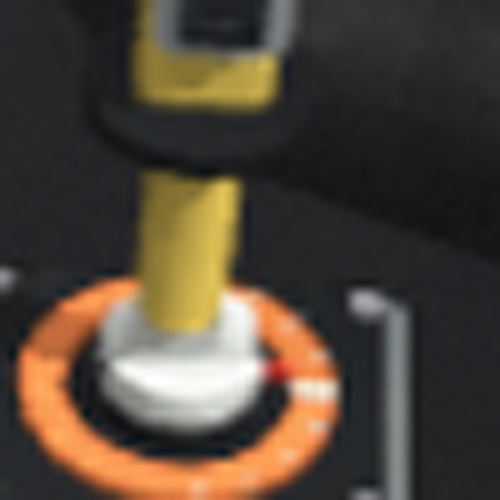

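View pics/w10c.png

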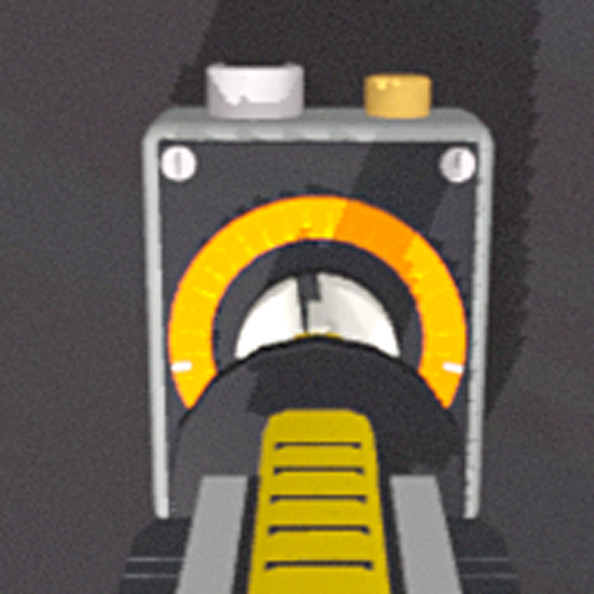

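Call:
apply_moves:
  increments:
    - [0,0,0,0,0,2.5]
    - [0,0,0,0,0,2.5]
    - [0,0,0,0,0,0]

```text
clock: 9.37
ee_pos: [0.4968, -0.2517, 0.1227]
ee_rot: [2.54, -1.849, -0.0]
ft_force: [-3.3, 1.5, 6.3]
finger_gap: 0.157
```

```bash
python3 - <<'E'
from h import *
s=snap('wrist','w11'); snap('scene','s11');
st=monitor.state(); print(st['ee_pos'],head(st['ee_rot']),st['clock'],st['ft_force'],st['ft_torque'])
crop('w11',270,200,360,250,8,'w11c'); crop('s11',370,150,420,200,10,'s11c')
E
```

```text
[ 0.49674781 -0.25163223  0.1227079 ] (np.float64(-71.95981972895365), np.float64(0.014064076533491171)) 9.4667 [-2.87428663  1.06373204  5.17038534] [0.46520123 0.75556777 0.07371174]
```

View pics/s11c.png

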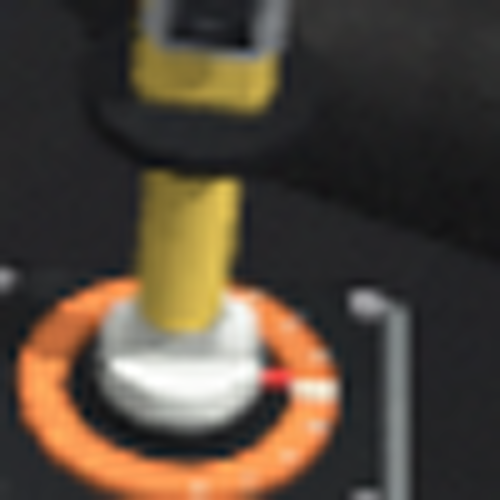

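View pics/w11c.png

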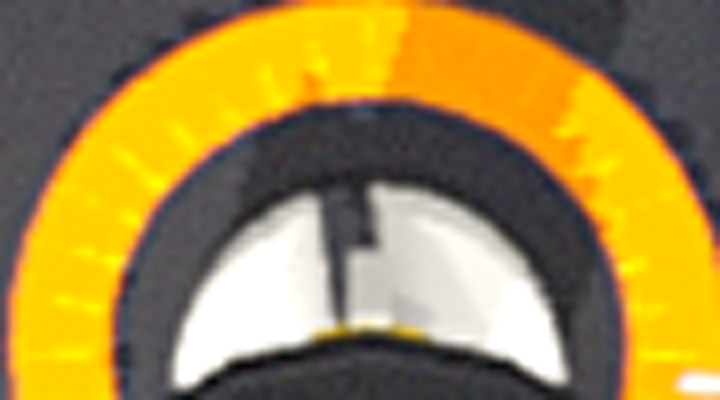

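Pointer now lies in line with the wide mark. Back off by the play, lift the blade and look from above.

Call:
apply_moves:
  increments:
    - [0,0,0,0,0,-2.5]
    - [0,0,0,0,0,-2]
    - [0,0,-0.5,0,0,0]
    - [0,0,-1,0,0,0]
    - [0,0,-2,0,0,0]
    - [0,0,-2.5,0,0,0]
    - [0,0,-2.5,0,0,0]
    - [0,0,0,0,0,0]

```text
clock: 10.13
ee_pos: [0.4982, -0.2526, 0.2132]
ee_rot: [2.611, -1.746, 0.011]
ft_force: [1.4, -0.4, 0.3]
finger_gap: 0.16
```

```bash
python3 - <<'E'
from h import *
plan([((.55,-.30,.205),-66)])
E
```

```text
[[3.18, -1.49, 0.43, -0.1, -0.17, -0.77], [3.2, -1.44, 0.43, -0.11, -0.18, -0.76]]
```

Call:
apply_moves:
  increments:
    - [0,2.5,0,0,0,0]
    - [0,2.5,0,0,0,0]
    - [0,0,0,0,0,0]
    - [0,0,0,0,0,0]

```text
clock: 10.47
ee_pos: [0.4502, -0.2714, 0.2081]
ee_rot: [2.611, -1.747, 0.002]
ft_force: [-0.1, -0.3, -0.8]
finger_gap: 0.156
```

```bash
python3 - <<'E'
from h import *
s=snap('wrist','w12'); 
st=monitor.state(); print(st['ee_pos'],head(st['ee_rot']),st['clock'],st['ft_force'])
u,v=proj(s,[.4972,-.2512,.04]).astype(int); print(u,v)
crop('w12',u-60,v-60,u+60,v+60,5,'w12c')
E
```

```text
[ 0.45076729 -0.27110693  0.20798778] (np.float64(-67.54864323772759), np.float64(0.056128227428985836)) 10.5167 [ 0.06982706 -0.29316585 -0.51401634]
314 150
```

View pics/w12c.png

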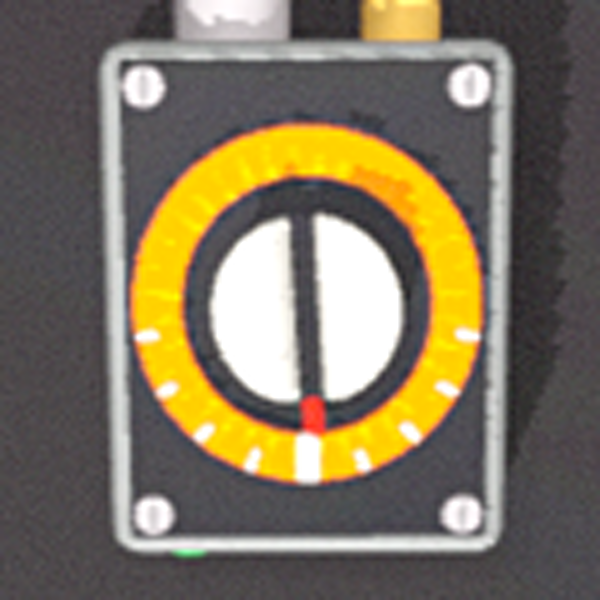

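```bash
python3 - <<'E'
from h import *
plan([((.4969,-.2516,.208),-64.5),((.4969,-.2516,.137),-64.5)],vmax=2.5)
E
```

```text
[[-0.01, -1.67, 0.0, -0.01, -0.02, -1.02], [0.01, -1.67, 0.0, -0.01, -0.01, -1.01], [0.05, -1.67, 0.0, -0.01, -0.02, -1.02], [-0.0, 0.0, 2.37, 0.0, 0.0, 0.0], [-0.0, 0.0, 2.36, 0.0, 0.0, 0.0], [-0.0, 0.0, 2.37, 0.0, 0.0, 0.0]]
```

Call:
apply_moves:
  increments:
    - [0,-1.67,0,0,0,-1]
    - [0,-1.67,0,0,0,-1]
    - [0.05,-1.67,0,0,0,-1]
    - [0,0,2.3,0,0,0]
    - [0,0,2.3,0,0,0]
    - [0,0,2.3,0,0,0]
    - [0,0,0,0,0,0]
    - [0,0,0,0,0,0]

```text
clock: 11.18
ee_pos: [0.497, -0.2508, 0.1381]
ee_rot: [-2.658, 1.675, 0.003]
ft_force: [0.1, -0.9, -0.1]
finger_gap: 0.154
```

```bash
python3 - <<'E'
from h import *
s=snap('wrist','w13'); st=monitor.state(); print(st['ee_pos'],head(st['ee_rot']),st['clock'],st['ft_force'])
crop('w13',260,170,380,260,6.5,'w13c')
plan([((.4969,-.2516,.1227),-64.5)],vmax=.3)
E
```

```text
[ 0.49747615 -0.25130369  0.1393287 ] (np.float64(-64.44522486546134), np.float64(0.0247735137948754)) 11.2333 [0.0508592  0.11811922 0.43964445]
[[0.0, 0.01, 0.28, -0.0, -0.0, 0.01], [0.0, 0.01, 0.27, -0.0, -0.01, 0.01], [0.0, 0.01, 0.28, -0.01, -0.0, 0.01], [0.0, 0.01, 0.28, 0.0, -0.0, 0.01], [0.0, 0.01, 0.28, 0.0, -0.01, 0.01], [0.0, 0.01, 0.27, -0.0, -0.0, 0.0]]
```

View pics/w13c.png

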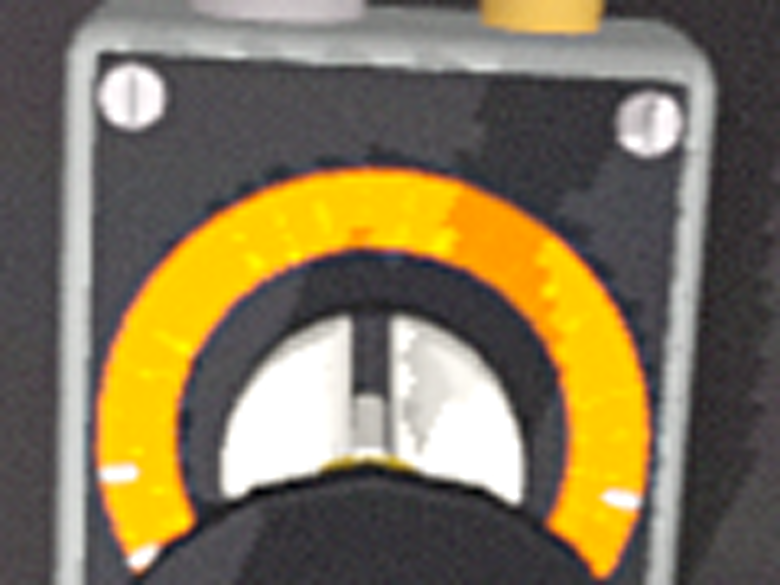

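Blade and slot are in line again. Descend.

Call:
apply_moves:
  increments:
    - [0,0,0.3,0,0,0]
    - [0,0,0.3,0,0,0]
    - [0,0,0.3,0,0,0]
    - [0,0,0.3,0,0,0]
    - [0,0,0.3,0,0,0]
    - [0,0,0.1,0,0,0]
    - [0,0,0,0,0,0]

```text
clock: 11.82
ee_pos: [0.4969, -0.2515, 0.1227]
ee_rot: [2.657, -1.675, 0.001]
ft_force: [-0.7, 1.4, 3.8]
finger_gap: 0.156
```

```bash
python3 - <<'E'
from h import *
st=monitor.state(); print(st['ee_pos'],head(st['ee_rot']),st['clock'],st['ft_force'])
E
```

```text
[ 0.4969436  -0.25145466  0.12272798] (np.float64(-64.45676069978549), np.float64(0.033109948717534574)) 11.8167 [-0.72035616  1.37967279  3.79616316]
```

Call:
apply_moves:
  increments:
    - [0,0,0,0,0,4]
    - [0,0,0,0,0,4]
    - [0,0,0,0,0,3.2]
    - [0,0,0,0,0,0]
    - [0,0,0,0,0,0]

```text
clock: 12.23
ee_pos: [0.497, -0.2514, 0.1228]
ee_rot: [-2.481, 1.927, -0.001]
ft_force: [-0.9, 1.7, 4.4]
finger_gap: 0.157
```

```bash
python3 - <<'E'
from h import *
s=snap('wrist','w14'); snap('scene','s14')
st=monitor.state(); print(st['ee_pos'],head(st['ee_rot']),st['clock'],st['ft_force'])
E
```

```text
[ 0.4969958  -0.25133751  0.12274327] (np.float64(-75.65542113184468), np.float64(0.03279005395806815)) 12.3333 [-0.84703473  1.30704224  5.89378816]
```

Call:
apply_moves:
  increments:
    - [0,0,0,0,0,-3]
    - [0,0,0,0,0,-3]
    - [0,0,-0.5,0,0,0]
    - [0,0,-1,0,0,0]
    - [0,0,-2,0,0,0]
    - [0,0,-2.5,0,0,0]
    - [0,0,-2.5,0,0,0]
    - [0,1,0,0,0,0]

```text
clock: 13.0
ee_pos: [0.4893, -0.2553, 0.2129]
ee_rot: [-2.578, 1.796, -0.011]
ft_force: [0.4, -0.5, 0.4]
finger_gap: 0.159
```

Call:
apply_moves:
  increments:
    - [0,2,0,0,0,0]
    - [0,2,0,0,0,0]
    - [0,0,0,0,0,0]
    - [0,0,0,0,0,0]

```text
clock: 13.33
ee_pos: [0.4494, -0.2691, 0.208]
ee_rot: [2.576, -1.798, 0.001]
ft_force: [0.8, -0.7, -0.9]
finger_gap: 0.155
```

```bash
python3 - <<'E'
from h import *
s=snap('wrist','w15'); 
st=monitor.state(); print(st['ee_pos'],head(st['ee_rot']),st['clock'],st['ft_force'])
u,v=proj(s,[.4972,-.2512,.04]).astype(int); print(u,v)
crop('w15',u-60,v-60,u+60,v+60,5,'w15c')
E
```

```text
[ 0.44994505 -0.26891267  0.20791083] (np.float64(-69.7581617637899), np.float64(0.049668468738815176)) 13.3833 [-1.0252992  -0.02709141  0.37425565]
315 151
```

View pics/w15c.png

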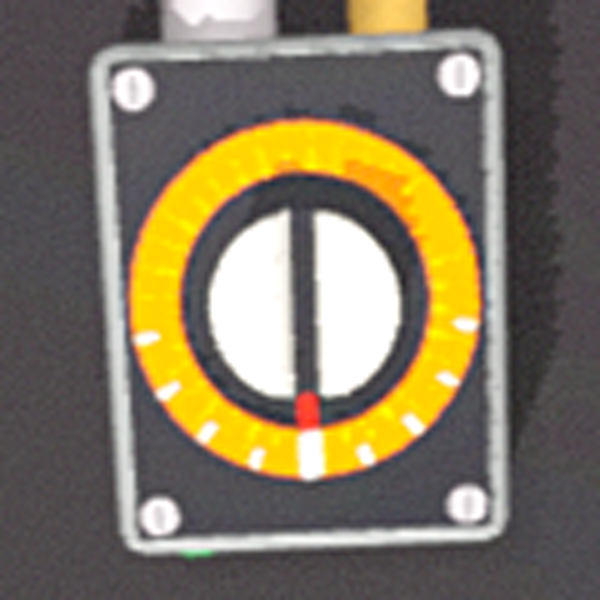

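View pics/w15.png

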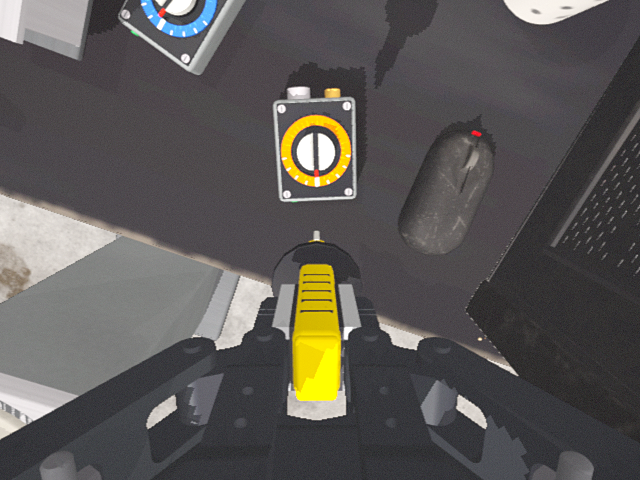

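```bash
python3 - <<'E'
from h import *
plan([((.537,-.0116,.208),79.5)])
E
```

```text
[[-0.92, -0.74, -0.0, 0.0, -0.0, -6.49], [-0.83, -0.84, -0.0, 0.0, -0.0, -6.49], [-0.73, -0.93, -0.0, 0.01, -0.01, -6.49], [-0.61, -1.01, -0.0, -0.0, 0.0, -6.49], [-0.51, -1.07, -0.0, -0.0, -0.0, -6.49], [-0.37, -1.12, -0.0, 0.0, -0.0, -6.49], [-0.25, -1.15, -0.0, 0.0, -0.01, -6.49], [-0.12, -1.18, -0.0, 0.01, 0.0, -6.49]]
[[0.02, -1.18, -0.0, -0.0, 0.0, -6.49], [0.15, -1.17, -0.0, -0.0, -0.0, -6.48], [0.28, -1.15, -0.0, 0.0, -0.0, -6.49], [0.41, -1.1, -0.0, 0.0, -0.01, -6.49], [0.54, -1.06, -0.0, 0.0, 0.0, -6.49], [0.64, -0.98, -0.01, 0.01, -0.0, -6.49], [0.76, -0.91, 0.0, -0.0, -0.0, -6.49], [0.85, -0.82, 0.0, 0.0, -0.01, -6.49]]
[[0.94, -0.71, 0.0, 0.0, 0.0, -6.49], [1.02, -0.61, 0.0, 0.0, 0.0, -6.49], [1.08, -0.48, 0.0, 0.01, -0.0, -6.49], [1.12, -0.36, 0.0, -0.0, -0.0, -6.49], [1.16, -0.23, 0.0, 0.0, -0.01, -6.49], [1.18, -0.1, 0.0, 0.0, 0.0, -6.49], [1.18, 0.03, 0.0, 0.0, -0.0, -6.49]]
```

Call:
apply_moves:
  increments:
    - [-0.92,-0.74,0,0,0,-6.5]
    - [-0.83,-0.84,0,0,0,-6.5]
    - [-0.73,-0.93,0,0,0,-6.5]
    - [-0.62,-1.0,0,0,0,-6.5]
    - [-0.5,-1.07,0,0,0,-6.5]
    - [-0.37,-1.12,0,0,0,-6.5]
    - [-0.25,-1.15,0,0,0,-6.5]
    - [-0.12,-1.18,0,0,0,-6.5]

```text
clock: 14.05
ee_pos: [0.4806, -0.1782, 0.2074]
ee_rot: [-3.106, 0.474, 0.0]
ft_force: [-0.1, 0.2, -0.1]
finger_gap: 0.155
```

Call:
apply_moves:
  increments:
    - [0.02,-1.18,0,0,0,-6.5]
    - [0.15,-1.17,0,0,0,-6.5]
    - [0.28,-1.15,0,0,0,-6.5]
    - [0.41,-1.1,0,0,0,-6.5]
    - [0.54,-1.06,0,0,0,-6.5]
    - [0.65,-1.0,0,0,0,-6.5]
    - [0.76,-0.9,0,0,0,-6.5]
    - [0.85,-0.82,0,0,0,-6.5]

```text
clock: 14.72
ee_pos: [0.5106, -0.0884, 0.2074]
ee_rot: [-2.999, -0.936, 0.0]
ft_force: [1.1, -0.3, -1.0]
finger_gap: 0.156
```

Call:
apply_moves:
  increments:
    - [0.94,-0.71,0,0,0,-6.5]
    - [1.02,-0.6,0,0,0,-6.5]
    - [1.08,-0.48,0,0,0,-6.5]
    - [1.12,-0.36,0,0,0,-6.5]
    - [1.16,-0.23,0,0,0,-6.5]
    - [1.18,-0.1,0,0,0,-6.5]
    - [1.18,0,0,0,0,-6.5]
    - [0,0,0,0,0,0]

```text
clock: 15.38
ee_pos: [0.5365, -0.0089, 0.2073]
ee_rot: [-2.401, -2.025, -0.0]
ft_force: [0.3, -0.0, -0.4]
finger_gap: 0.155
```

```bash
python3 - <<'E'
from h import *
s=snap('wrist','w16'); 
st=monitor.state(); print(st['ee_pos'],head(st['ee_rot']),st['clock'],st['ft_force'])
print(proj(s,[.537,-.0114,.075]),proj(s,st['ee_pos']-[0,0,.0833]))
plan([((.537,-.0114,.17),79.5),((.537,-.0114,.098),79.5)],vmax=2)
E
```

```text
[ 0.5362128 -0.0098659  0.2072474] (np.float64(79.88434969132432), np.float64(0.01555557376334082)) 15.4333 [-0.34468332  0.60371356 -1.32124224]
[312.61794763 226.42419118] [314.24308701 244.38836988]
[[-0.07, 0.05, 1.86, -0.01, -0.0, 0.19], [-0.07, 0.06, 1.86, -0.01, -0.0, 0.19], [0.0, -0.0, 1.8, 0.0, -0.0, 0.0], [0.0, -0.0, 1.8, 0.0, -0.0, 0.0], [0.0, -0.0, 1.8, 0.0, -0.0, 0.0], [0.0, -0.01, 1.8, 0.0, -0.0, 0.0]]
```

View pics/w16.png

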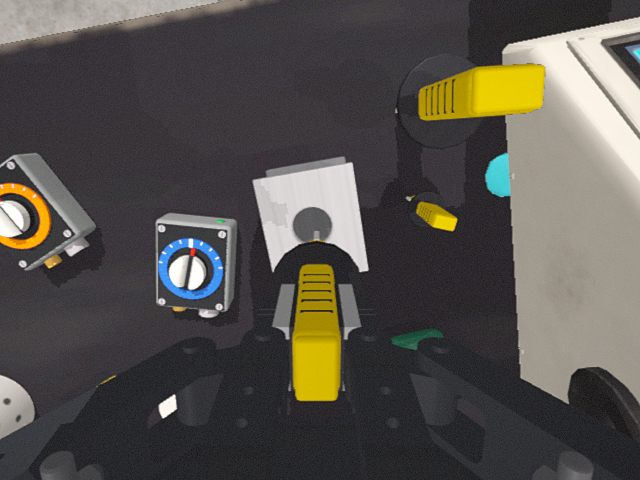

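Call:
apply_moves:
  increments:
    - [-0.07,0.05,1.8,0,0,0.2]
    - [-0.07,0.05,1.8,0,0,0.2]
    - [0,0,1.3,0,0,0]
    - [0,0,1.3,0,0,0]
    - [0,0,0,0,0,0]
    - [0,0,0,0,0,0]

```text
clock: 15.93
ee_pos: [0.5364, -0.0128, 0.1452]
ee_rot: [-2.419, -2.004, 0.001]
ft_force: [1.1, 0.0, -0.7]
finger_gap: 0.156
```

```bash
python3 - <<'E'
from h import *
s=snap('wrist','w17'); snap('scene','s17')
st=monitor.state(); print(st['ee_pos'],head(st['ee_rot']),st['clock'],st['ft_force'])
crop('s17',250,200,350,320,5,'s17c')
plan([((.537,-.0114,.097),79.5)],vmax=1.5)
E
```

```text
[ 0.536937   -0.01275658  0.14628865] (np.float64(79.35587593147486), np.float64(0.0604622517883035)) 16.0333 [ 0.25382257 -0.21306696  0.24153145]
[[0.03, -0.01, 1.23, 0.02, 0.0, -0.04], [0.04, -0.0, 1.23, 0.01, 0.0, -0.03], [0.03, -0.01, 1.24, 0.02, 0.01, -0.04], [0.03, -0.0, 1.23, 0.01, -0.0, -0.03]]
```

View pics/s17c.png

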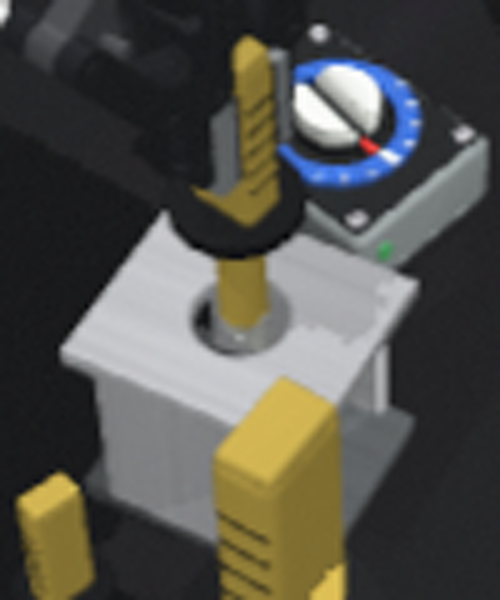

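Call:
apply_moves:
  increments:
    - [0.03,0,1.2,0,0,0]
    - [0.04,0,1.2,0,0,0]
    - [0.03,0,1.2,0,0,0]
    - [0.03,0,1.1,0,0,0]
    - [0,0,0,0,0,0]
    - [0,0,0,0,0,0]

```text
clock: 16.53
ee_pos: [0.5364, -0.0112, 0.097]
ee_rot: [-2.416, -2.007, 0.002]
ft_force: [-1.0, 0.1, 0.5]
finger_gap: 0.156
```

Call:
apply_moves:
  increments:
    - [0,0,0.1,0,0,0]
    - [0,0,0,0,0,0]
    - [0,0,0,0,0,0]

```text
clock: 16.78
ee_pos: [0.5367, -0.0112, 0.0971]
ee_rot: [-2.416, -2.008, 0.0]
ft_force: [0.3, -0.3, -0.9]
finger_gap: 0.158
```

Call:
apply_moves:
  increments:
    - [0,0,0.1,0,0,0]
    - [0,0,0,0,0,0]
    - [0,0,0,0,0,0]

```text
clock: 17.03
ee_pos: [0.5368, -0.0113, 0.0963]
ee_rot: [2.416, 2.008, -0.0]
ft_force: [0.0, -0.0, -0.1]
finger_gap: 0.153
```

Call:
apply_moves:
  increments:
    - [0,0,0,0,0,0]
    - [0,0,0,0,0,0]
    - [0,0,0,0,0,0]
    - [0,0,0,0,0,0]
    - [0,0,0,0,0,0]
    - [0,0,0,0,0,0]
  claw: 5

```text
clock: 17.53
ee_pos: [0.5368, -0.0113, 0.0963]
ee_rot: [2.416, 2.008, -0.0]
ft_force: [0.5, -0.6, 0.6]
finger_gap: 0.584
```

```bash
python3 - <<'E'
from h import *
s=snap('wrist','w18')
st=monitor.state(); print(st['ee_pos'],head(st['ee_rot']),st['clock'],st['ft_force'],st['finger_gap'])
E
```

```text
[ 0.53675105 -0.01127202  0.09630857] (np.float64(79.44737203150065), np.float64(0.007752955929425182)) 17.5833 [-0.40201931 -0.58817946  1.39768141] 0.5923823985624614
```

View pics/w18.png

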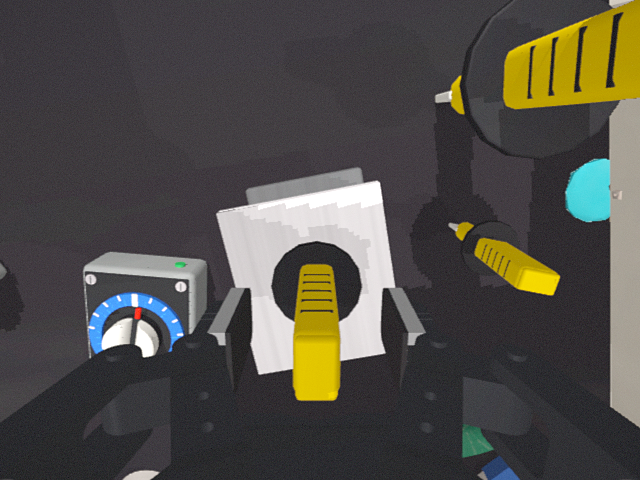

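Released upright, fingers clear. Rise straight up, then move to a viewing spot.

Call:
apply_moves:
  increments:
    - [0,0,-1,0,0,0]
    - [0,0,-2.5,0,0,0]
    - [0,0,-3,0,0,0]
    - [0,0,-3,0,0,0]
    - [0,0,-3,0,0,0]
    - [0,0,-3,0,0,0]
    - [0,0,-2.5,0,0,0]
    - [0,0,0,0,0,0]

```text
clock: 18.25
ee_pos: [0.5378, -0.0114, 0.2824]
ee_rot: [2.412, 2.004, 0.008]
ft_force: [0.1, 0.5, 1.0]
finger_gap: 0.586
```

Call:
apply_moves:
  increments:
    - [-2.5,1.5,0,0,0,0]
    - [-2.5,1.5,0,0,0,0]
    - [-2.5,1.5,0,0,0,0]
    - [-2.5,1.5,0,0,0,0]
    - [0,0,0,0,0,0]
    - [0,0,0,0,0,0]
    - [0,0,0,0,0,0]

```text
clock: 18.83
ee_pos: [0.5772, -0.1203, 0.2764]
ee_rot: [-2.416, -2.007, 0.0]
ft_force: [-0.1, -0.7, -0.3]
finger_gap: 0.587
```

```bash
python3 - <<'E'
from h import *
w=snap('wrist','w19'); snap('scene','s19')
st=monitor.state(); print(st['ee_pos'],head(st['ee_rot']),st['clock'],st['ft_force'],st['finger_gap'])
ims=[]
for P in([.4972,-.2512,.04],[.564,-.1225,.04],[.537,-.0114,.1]):
    u,v=proj(w,P).astype(int); crop('w19',max(u-50,0),max(v-50,0),u+50,v+50,2.6,'tmp'); ims.append(cv2.resize(cv2.imread('pics/tmp.png'),(260,260)))
cv2.imwrite('pics/f19.png',cv2.resize(np.hstack(ims),None,fx=1,fy=1))
u,v=proj(w,[.4972,-.2512,.04]).astype(int); crop('w19',max(u-45,0),max(v-45,0),u+45,v+45,6,'f19o')
crop('s19',230,160,430,310,4,'f19s')
E
```

```text
[ 0.57722014 -0.11969731  0.27665518] (np.float64(79.49419359430061), np.float64(0.01394914847034084)) 18.9333 [-0.10307727 -0.20103596 -0.28700298] 0.5860467673702615
```

View pics/f19.png

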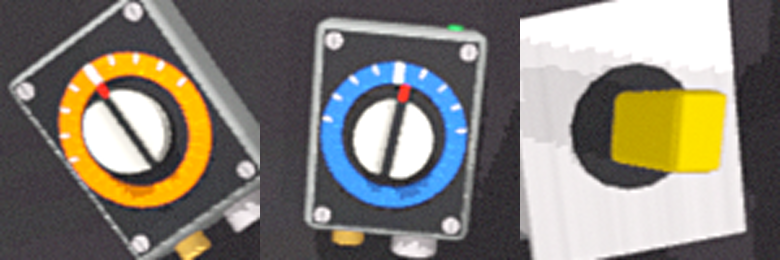

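View pics/f19o.png

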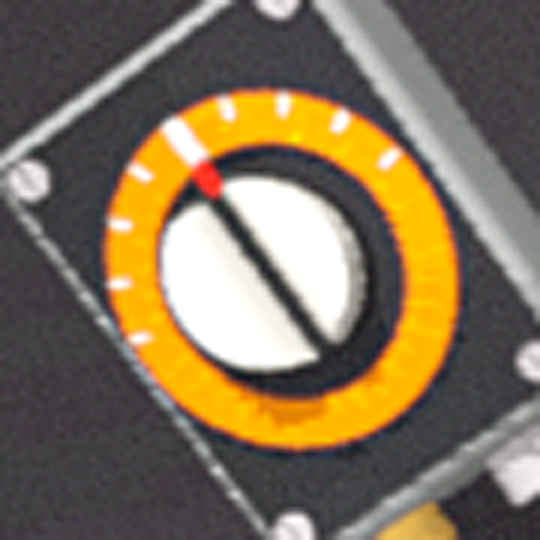

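View pics/f19s.png

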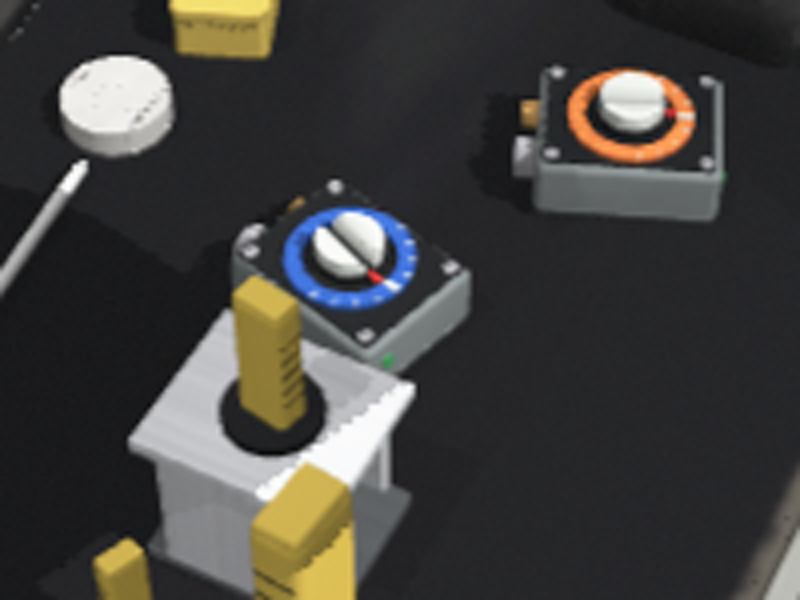

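The final pictures show the orange pointer in line with the wide white mark (pointer tip at 207,178 and mark at 182,142 in the crop). The tool hangs upright with its collar flat on the stand, and the blue pointer is where it started. I'm handing the job in.

```bash
python3 - <<'E'
from h import *
print(workorder.sign_off())
E
```

```text
the job is handed in; nothing more can be done
None
```

The orange amplifier's red pointer now stands at the wide white mark, and the tuning tool hangs upright in its stand, released. I handed the job in at about 19 s on the robot's clock, well under the 61 s limit.

- **Setting the screw:** I took the middle-sized yellow tool from the stand and seated its blade. The first turn left the pointer about 3.5° short of the mark, so I seated the blade again and turned it the rest of the way. The next close view from above put the pointer about 1° from the mark.
- **Last checks:** The final pictures show the tool's collar flat on the stand plate and the blue amplifier's pointer as it was at the start. The gripper was clear of everything, and the highest force I read was about 8.5 N.
- **Checks that disagreed:** The scene camera's view was 2–3 pixels off the other views, so I relied on the wrist camera for alignment. The screw also trailed the tool by about 8° on the first turn, against the stated 5° of play. That is why the second turn was needed.

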